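# Load the lino block on the registration board

### The arm

A 6-joint arm with a two-finger parallel gripper is mounted at the origin on the work surface. World frame = base frame: x ahead of the robot, y to its left, z up, the work surface at z = 0. Lengths are in m, angles in degrees, forces in N, time in s.
With the tool pointing down it reaches from about 0.375 to 0.9 m from the base axis. Payload 3.1 kg.
Tool frame: the origin (TCP) lies between the finger pads; the fingertips stand 11 mm ahead of it and the grasp point (between the pads) lies 8 mm behind it; z points along the fingers, y is the direction in which the jaws open and shut (so a half turn about z gives the same grasp; the last joint's range is limited). The gripper opens to 87 mm and grips with 3 to 60 N. Pads are 19 mm wide; open, the fingers measure 117 mm over their backs; the gripper's body (75 mm by 190 mm) begins 51 mm behind the grasp point.
Start: joints at [-82.649, 30.224, 82.088, -0, 67.689, -10.227], TCP at [0.189, -0.596, 0.234] pointing down, gripper open.
Joint ranges: [-176.69, 176.69], [-43.24, 126.21], [12.49, 139.97], [-82, 262], [0, 151.66], [-163.58, 163.58]. Speed limits (degrees/s): [159.86, 159.86, 180, 180, 180, 180].

### API

Orientations are given as a 3x3 rotation matrix whose columns are the frame's x, y, z axes.
In Python, from rig import bot, vision gives the robot as it stands. The module is installed in compiled form; this text tells all that it offers.
- The arm moves only by the tool jog_arm, never from a script. Its argument "rows" is a list of rows, each an object with "dp": the shift along the tool's x, y, z in mm, a list of three; "turn": the turn, a rotation vector about the tool's x, y, z in degrees, a list of three; "grip": the opening, from 0 (shut) to 1 (fully open). A call has 1 to 10 rows; each row is the pose to reach, as a shift and turn from the pose commanded when the call began, along the tool's axes at that moment; what a row does not reach only later rows make up. A row lasts 1/10 s, in which the tool goes at most 50 mm and 8.59 degrees, less where a joint would pass 70% of its speed; a pose out of reach is approached as far as the arm can. A call with a gripper value outside its range is refused whole. The fingers move at their own pace and stop on an object; the grip force is fixed at half the most. Time passes only in rows, so rows that repeat a pose let the fingers close. It gives the time, the measured TCP pose, the force and the opening at its end, in the units of the state.
- bot.read_state(): the state, without advancing time (a new reading comes with each control period).
- vision.capture(name): name is "scene" or "side" or "wrist"; returns (picture, depth): 400x640x3 uint8, red, green, blue; 400x640 float32, m along the optical axis (not along the pixel's ray), 0 where there is no reading.
- vision.camera_info(name): a dict with "vertical_fov" (degrees; the focal length in pixels is half the picture's height over the tangent of half this angle, whatever the lens; pixels are square), "cx", "cy" (the principal point, pixels), "position" and "rotation" of the camera in the world. Camera axes: x right, y down, z forward; pixel columns grow to the right and rows downward; lengths in m; the calibration is good to about 2 mm. A picture is of the moment at which its call begins: read the wrist's pose just before it. camera_info takes no time and is no camera call; for the wrist camera it gives the pose at the moment of the call.
- bot.hand_in(): hands the job in, once; it reports no verdict.
The state is a dict: "time_s": time; "joint_positions": joint angles; "qvel": joint speeds; "tau": joint torques, N m; "position": TCP position; "tcp_rot": TCP orientation; "force": force on the tool from outside, world axes, zero at the start; "moment": the same for the moment, N m; "opening": opening from 0.0 (shut) to 1.0 (fully open).
Only numpy, scipy, OpenCV 4.12 (cv2) and the standard library are available. Lean on these libraries where they do the work, as an engineer would, in place of code of your own. Each camera call takes 0.05 s, during which the arm holds its last target.

### The job

Take the lino printing block that has the two pin holes off the sloping drying rack and lower it, without dropping it, over the two pins of the registration board (large hole on the thick pin) until it sits flush on the bed. Then swing the board's hinged leaf over until it lies flat on the block. Leave the plain block on the rack and the roller and ink tin on the bench undisturbed.

Things in the scene. Friction and masses are not known exactly. Their poses are not given: they have to be found in the camera images.
- block_centre (a point): Centre (11 mm above the underside) of the block to load: plywood 165 x 64 x 18 mm with grey lino 96 x 64 x 4 mm on the middle of its top, 22 mm thick in all, 0.13 to 0.25 kg. x along its length to the large hole, y across its width, z out of the lino face. Starts lino up on the rack, large hole uphill, in either place.
- large_hole (a point): Centre, at the underside, of the block's large through-hole, 16.5 mm wide with 2 mm chamfers, in the bare end 64 mm from the block's middle along its +x. Axes as the block's.
- small_hole (a point): Centre, at the underside, of the block's small through-hole, 11.5 mm wide with 2 mm chamfers, in the bare end 64 mm from the block's middle along its -x. Axes as the block's.
- plain_block_centre (a point): Centre of the other block on the rack, to be left there: same 165 x 64 x 22 mm, but with lino over nearly its whole length and no holes.
- rack: Fixed wooden drying rack, 300 mm wide (y); origin under its middle, x to its high side, z up. Its slope rises at 30 degrees; blocks lie along it, middles 88 mm up, on two cross rails (14 mm thick, 22 mm wide, 58 mm below and above the block's middle, open between) against a low ledge 12 mm high. Two places, 144 mm apart in y.
- board: Fixed registration board, plywood base 210 x 245 x 12 mm; origin on the bench under the middle of its bed, x along the pins to the thick pin, y to the hinge, z up. The bed is a raised bar 172 mm long (x), 44 mm wide, top 30 mm above the bench: the block overhangs it 10 mm along each side. Hinge rail 105 to 123 mm to +y, 52 mm high.
- thick_pin (a point): Foot of the thick pin, on the bed's top: 14 mm in diameter, stands 16 mm above the bed, tip tapered over the last 4 mm. Axes as the board's.
- slim_pin (a point): Foot of the slim pin, on the bed's top, 128 mm from the thick pin: 9 mm in diameter, 16 mm high, tapered tip.
- leaf (a joint): Angle of the leaf (rad): 0 = flat on a seated block, grows as it opens, 1.57 = upright; starts at 1.6 to 1.85, leaning away from the bed. With no block under it it can sink to -0.06. Stiff hinge: it stays where it is left, and must be pushed all the way down (2 to 3 N at the free edge).
- leaf_hinge (a point): Middle of the leaf's hinge line (along board x), level with the leaf's underside, 52 mm above the bench, 105 mm from the bed's middle to board +y. Axes are the leaf's, equal to the board's when closed: it reaches 161 mm along its -y; z is the normal of its outer face (upper when closed). Plywood, 185 mm long (x), 9 mm thick, 0.2 kg.
- leaf_edge (a point): Middle of the leaf's free edge, half-way through its 9 mm thickness, 161 mm from the hinge line; axes as leaf_hinge.
- roller: Ink roller lying on the far part of the bench: rubber drum 40 mm in diameter, 100 mm long, with a handle; 180 mm long in all; origin under the drum. Not to be disturbed.
- ink_tin: Ink tin, 80 mm in diameter, 75 mm high, on the far part of the bench; origin at the centre of its foot. Not to be disturbed.
Things that resemble listed ones, but are neither listed nor needed, are in the scene too. Leave any orange or pink look-alike of the part that bears block_centre alone.

How it is judged:
By the outcome, as a careful person would: the job done as asked, in the order asked, and still so for the second after the job is handed in, with the robot touching nothing.
It also fails if it takes over 72 s, if anything falls off the work surface, if the arm or the gripper's body presses on something with over 40 N, if the wrist force passes 120 N, or if a joint passes its speed limit or range.

## Working session

There is one attempt and no reset: what is moved stays moved. The work goes in short steps, Python scripts to look and compute and a tool call to move; the robot and the scene stay as the last step left them, time stands still between calls to the robot, and variables do not carry over. Pictures are saved under pics/ and viewed, and the job is handed in when it is done.

Besides the shell and the picture viewer there is one more tool, called after "Emit:" by a JSON object that holds its "api" and its "payload", one argument or row to a line. jog_arm: Moves the arm, as the interface text tells. Its arguments: {"type":"object","properties":{"rows":{"type":"array"}},"required":["rows"]}

```bash
mkdir -p pics; python3 - <<'E'
from rig import bot, vision
import cv2, numpy as np
s=bot.read_state(); print(s)
for n in ["scene","side","wrist"]:
    i=vision.camera_info(n); print(n,i)
    p,d=vision.capture(n); cv2.imwrite(f"pics/{n}0.png",p[:,:,::-1]); np.save(f"pics/{n}0.npy",d)
E
```

```text
{'time_s': 0.0, 'joint_positions': array([-8.26507472e+01,  3.02787045e+01,  8.21580820e+01, -3.84753157e-04,
        6.76887480e+01, -1.02261996e+01]), 'qvel': array([-0.09365854, -0.10284177,  0.05211976, -0.01697892, -0.04695289,
       -0.07869039]), 'tau': array([-1.31036486e-03, -4.40047038e+01, -1.76589078e+01,  6.30643009e-02,
        5.84523682e-02, -1.82078566e-04]), 'position': array([ 0.1886696, -0.5950839,  0.232565 ]), 'tcp_rot': array([[ 9.53319410e-01,  3.01963608e-01, -2.86426550e-04],
       [ 3.01963501e-01, -9.53317012e-01,  2.17219420e-03],
       [ 3.82868295e-04, -2.15728525e-03, -9.99997600e-01]]), 'force': array([ 0.48316921,  0.33974533, -0.06750261]), 'moment': array([ 0.03807372, -0.00981821, -0.00019272]), 'opening': 0.9982224671546085}
scene {'vertical_fov': 54.39130602034526, 'cx': 319.0296137170758, 'cy': 199.42467081955996, 'position': array([ 1.37254269, -0.28753842,  1.00971714]), 'rotation': array([[ 0.46850657,  0.61687715, -0.63242721],
       [ 0.88344098, -0.33182771,  0.33079059],
       [-0.00579972, -0.71368968, -0.70043801]])}
side {'vertical_fov': 44.8721503633345, 'cx': 324.7399517331664, 'cy': 194.06482997056884, 'position': array([0.83119704, 0.93425414, 1.26488462]), 'rotation': array([[-0.92878198,  0.30552951, -0.20979931],
       [ 0.37043645,  0.74712982, -0.55188212],
       [-0.01186895, -0.59029548, -0.80709998]])}
wrist {'vertical_fov': 63.472841879490154, 'cx': 319.932348455013, 'cy': 197.08158186939937, 'position': array([ 0.26632599, -0.57119875,  0.38423311]), 'rotation': array([[ 0.30308176, -0.91070875, -0.28062611],
       [-0.95295866, -0.290677  , -0.08588759],
       [-0.00335298,  0.29345604, -0.95596669]])}
```

View pics/scene0.png

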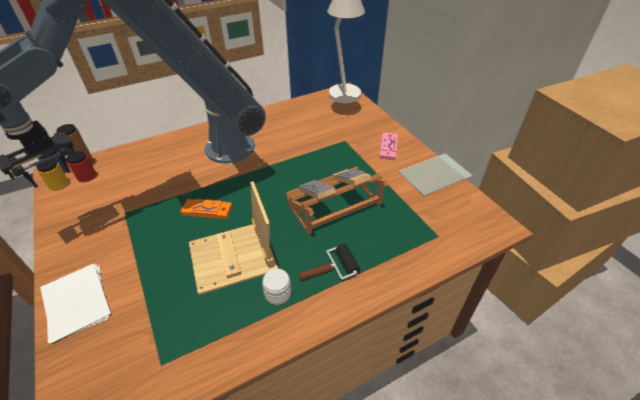

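View pics/side0.png

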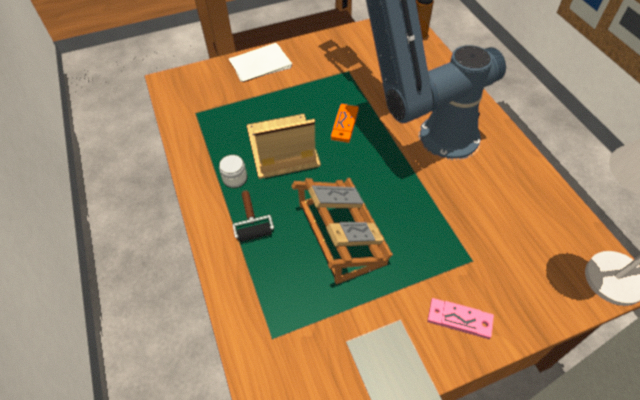

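View pics/wrist0.png

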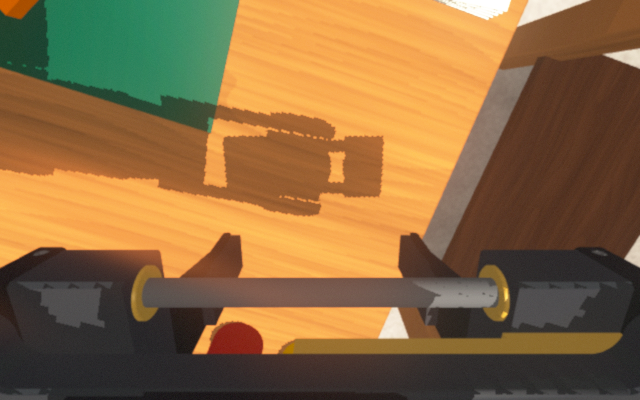

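Scene view: the rack holds two blocks, at scene (318,187) and (350,177), which are (338,195) and (355,233) in the side view. There is an orange look-alike at scene (206,208) and a pink one at (388,146). The board is at (230,258) with its leaf upright at (260,220). The block at side (355,233) has bare wood ends, so it is the likely target. I'll check it in close crops.

```bash
python3 - <<'E'
import cv2, numpy as np
a=cv2.imread("pics/side0.png")[165:290,280:400]; cv2.imwrite("pics/c1.png",cv2.resize(a,None,fx=4.8,fy=4.8,interpolation=cv2.INTER_CUBIC))
a=cv2.imread("pics/scene0.png")[160:235,280:390]; cv2.imwrite("pics/c2.png",cv2.resize(a,None,fx=7,fy=7,interpolation=cv2.INTER_CUBIC))
a=cv2.imread("pics/scene0.png")[180:300,180:300]; cv2.imwrite("pics/c3.png",cv2.resize(a,None,fx=5,fy=5,interpolation=cv2.INTER_CUBIC))
E
```

```text
(no output)
```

View pics/c1.png

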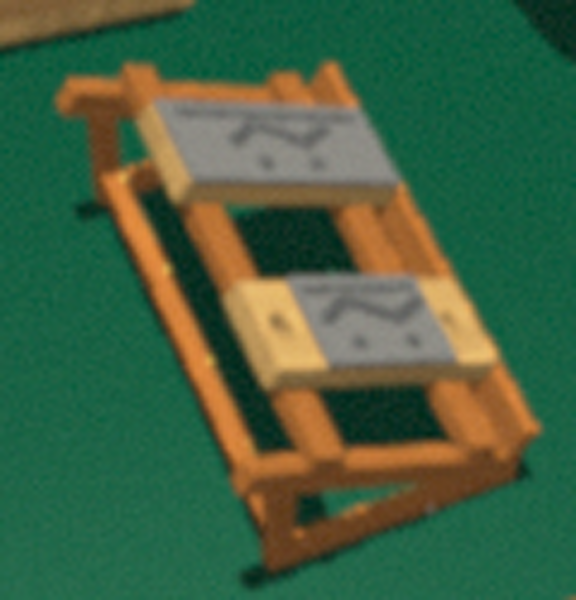

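View pics/c2.png

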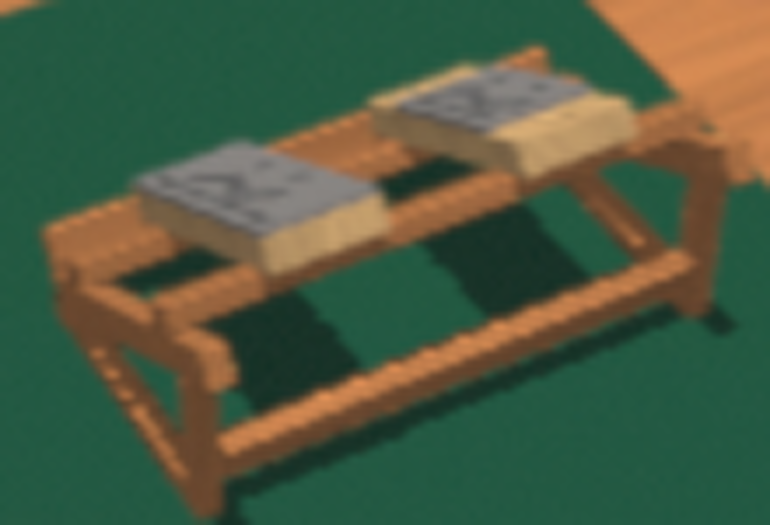

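View pics/c3.png

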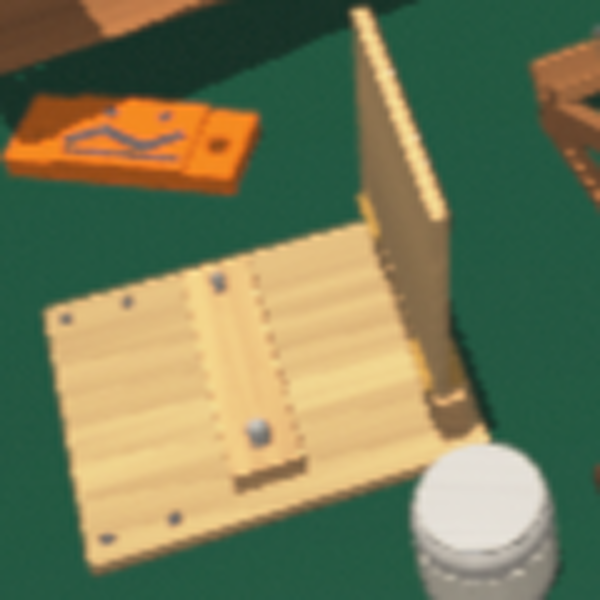

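Target confirmed: the block at side (355,233) / scene (350,177), with bare ends and a larger hole uphill at side crop (282,322). The plain block is at side (338,195). The thick pin is the fat one near the tin at scene (231.6,266.4); the slim pin is at (223.6,236.4).

```bash
cat > h.py <<'E'
import numpy as np, cv2
from rig import bot, vision
def K(i): 
    f=200/np.tan(np.radians(i["vertical_fov"]/2)); return f,i["cx"],i["cy"]
def ray(i,u,v):
    f,cx,cy=K(i); return i["rotation"]@np.array([(u-cx)/f,(v-cy)/f,1.])
def atz(i,u,v,z):
    r=ray(i,u,v); return i["position"]+r*(z-i["position"][2])/r[2]
def cloud(i,d):
    f,cx,cy=K(i); v,u=np.mgrid[:d.shape[0],:d.shape[1]]
    P=np.stack([(u-cx)/f*d,(v-cy)/f*d,d],-1)@i["rotation"].T+i["position"]; P[d<=0]=np.nan; return P
def proj(i,p):
    q=(np.asarray(p)-i["position"])@i["rotation"]; f,cx,cy=K(i); return q[...,:2]/q[...,2:]*f+[cx,cy]
E
python3 - <<'E'
from h import *
i=vision.camera_info("scene"); j=vision.camera_info("side")
# pins
for nm,c in [("thick top",(258,425)),("slim top",(218,277)),("thick foot",(262,444)),("slim foot",(222,291))]:
    u,v=180+c[0]/5-.4,180+c[1]/5-.4
    print(nm,(u,v),atz(i,u,v,.046 if 'top' in nm else .03))
P=cloud(j,np.load("pics/side0.npy")); Q=cloud(i,np.load("pics/scene0.npy"))
# target block holes by side-view: crop px/4.8+offset
for nm,c in [("large",(282,322)),("small",(452,318)),("mid",(368,320))]:
    u,v=280+c[0]/4.8-.4,165+c[1]/4.8-.4; p=P[int(round(v))-2:int(round(v))+3,int(round(u))-2:int(round(u))+3].reshape(-1,3); print(nm,np.nanmedian(p,0),np.nanstd(p,0))
for nm,c in [("plain",(270,150))]:
    u,v=280+c[0]/4.8,165+c[1]/4.8; print(nm,P[int(v),int(u)])
# lino corner px of target in side crop
for c in [(290,275),(415,278),(328,366),(458,362),(235,285),(272,385),(495,362)]:
    u,v=280+c[0]/4.8-.4,165+c[1]/4.8-.4; print(c,P[int(round(v)),int(round(u))])
print("tin",Q[275,277],"roller",Q[258,347], "leaf top edge", Q[185,254],Q[222,267])
print("board corners",atz(i,180+45/5,180+310/5,.012),atz(i,180+95/5,180+570/5,.012),atz(i,180+490/5,180+438/5,.012))
E
```

```text
thick top (231.2, 264.6) [ 0.62517934 -0.19821137  0.046     ]
slim top (223.2, 235.0) [ 0.50068772 -0.18292952  0.046     ]
thick foot (232.0, 268.40000000000003) [ 0.62748354 -0.19918559  0.03      ]
slim foot (224.0, 237.79999999999998) [ 0.49901791 -0.18263152  0.03      ]
large [0.54942077 0.28984374 0.12935521] [0.00385785 0.00400948 0.00536808]
small [0.43759396 0.29166198 0.06697223] [0.00463472 0.00419087 0.00319937]
mid [0.49744517 0.29459848 0.10852711] [0.00507517 0.00467405 0.00377577]
plain [0.50450741 0.16740409 0.11559504]
(290, 275) [0.49903455 0.18856403 0.00259603]
(415, 278) [0.43772989 0.2427304  0.0388628 ]
(328, 366) [0.53616911 0.32830852 0.12980313]
(458, 362) [0.44971901 0.32516483 0.07542538]
(235, 285) [0.56652354 0.26627421 0.14324977]
(272, 385) [0.57117465 0.32784809 0.13031468]
(495, 362) [0.42295133 0.32514456 0.05843845]
tin [ 0.74578399 -0.09729231  0.07678418] roller [0.76627194 0.12509569 0.04115047] leaf top edge [ 0.50496881 -0.05633588  0.2137462 ] [ 0.66333884 -0.07943531  0.21253816]
board corners [ 0.44561937 -0.28835492  0.012     ] [ 0.65518158 -0.31301679  0.012     ] [ 0.67851668 -0.07036174  0.012     ]
```

```bash
cat >> h.py <<'E'
from scipy.spatial.transform import Rotation as R
np.set_printoptions(precision=4,suppress=True)
def go(pos,rot,s=None):
    s=s or bot.read_state(); T=s["tcp_rot"]
    dp=T.T@(np.asarray(pos)-s["position"])*1000
    tv=R.from_matrix(T.T@rot).as_rotvec(degrees=True)
    print("dp",dp.round(1),"turn",tv.round(2),"rows",np.linalg.norm(dp)/50,np.linalg.norm(tv)/8.59)
def rot(x,z):
    x=np.array(x,float);z=np.array(z,float);z/=np.linalg.norm(z);x-=z*(x@z);x/=np.linalg.norm(x)
    return np.c_[x,np.cross(z,x),z]
def camT():
    s=bot.read_state(); i=vision.camera_info("wrist"); T=s["tcp_rot"]
    return T.T@(i["position"]-s["position"]),T.T@i["rotation"]
E
python3 - <<'E'
from h import *
o,C=camT(); print(o); print(C)
def chk(pos,Rt,pts):
    i=dict(vision.camera_info("wrist")); i["position"]=pos+Rt@o; i["rotation"]=Rt@C; print(proj(i,np.array(pts)))
yb=[.992,-.122,0]
Rb=rot(yb,[0,0,-1])
for p in [(.50,-.19,.32),(.45,-.19,.32),(.45,-.185,.38)]:
    chk(np.array(p),Rb,[(.626,-.2,.046),(.4995,-.183,.046),(.445,-.288,.012),(.655,-.313,.012)])
    go(p,Rb)
Rk=rot([1,0,0],[.5,0,-.866])
for k in [.2,.25]:
    for sh in [0,-.05]:
        p=np.array([.495+sh*.866,.293,.1+sh*.5])-k*Rk[:,2]; print(p); chk(p,Rk,[(.5505,.293,.13),(.4397,.293,.066)])
E
```

```text
[ 0.0813  0.0003 -0.1515]
[[ 0.0011 -0.9559 -0.2938]
 [ 1.      0.0015 -0.001 ]
 [ 0.0014 -0.2938  0.9559]]
[[315.7361  58.9955]
 [314.9194 162.5325]
 [390.7796 185.9141]
 [400.9729  26.1137]]
dp [ 419.2 -292.5  -86.6] turn [-0.1   0.   24.59] rows 10.367821922884804 2.8626131640823718
[[310.4142  13.1985]
 [310.0482 124.4834]
 [388.7774 152.2786]
 [399.0313 -18.6025]]
dp [ 371.5 -307.6  -86.6] turn [-0.1   0.   24.59] rows 9.800032820467857 2.8626131640823718
[[315.4051  23.8033]
 [314.6881 120.8161]
 [384.3322 145.8596]
 [392.6948  -4.4731]]
dp [ 373.  -312.4 -146.6] turn [-0.1   0.   24.59] rows 10.163519883755875 2.8626131640823718
[0.395  0.293  0.2732]
[[320.0971 115.6487]
 [319.9586 227.5864]]
[0.3517 0.293  0.2482]
[[320.1598  64.9401]
 [320.0094 186.5837]]
[0.37   0.293  0.3165]
[[320.1355 113.4514]
 [320.0092 213.0959]]
[0.3267 0.293  0.2915]
[[320.1918  69.0998]
 [320.0558 176.3148]]
```

Emit:
{"api": "jog_arm", "payload": {
  "rows": [
    {"dp":[0,0,-60],"turn":[0,0,0],"grip":1},
    {"dp":[45,-32,-75],"turn":[0,0,4],"grip":1},
    {"dp":[90,-65,-90],"turn":[0,0,8],"grip":1},
    {"dp":[135,-97,-110],"turn":[0,0,12],"grip":1},
    {"dp":[180,-130,-128],"turn":[0,0,16],"grip":1},
    {"dp":[225,-160,-128],"turn":[0,0,20],"grip":1},
    {"dp":[270,-190,-128],"turn":[0,0,24.6],"grip":1},
    {"dp":[315,-220,-128],"turn":[0,0,24.6],"grip":1},
    {"dp":[360,-250,-128],"turn":[0,0,24.6],"grip":1},
    {"dp":[419,-292,-128],"turn":[0,0,24.6],"grip":1}
  ]
}}

```text
time_s: 1.15
position: [0.4563, -0.2469, 0.3613]
tcp_rot: [[0.992, -0.123, 0.0], [-0.123, -0.992, -0.0], [0.0, 0.0, -1.0]]
force: [0.5, -1.0, 1.2]
opening: 1.004
```

Emit:
{"api": "jog_arm", "payload": {
  "rows": [
    {"dp":[0,0,0],"turn":[0,0,0],"grip":1},
    {"dp":[0,0,0],"turn":[0,0,0],"grip":1},
    {"dp":[0,0,0],"turn":[0,0,0],"grip":1}
  ]
}}

```text
time_s: 1.45
position: [0.4549, -0.2494, 0.361]
tcp_rot: [[0.992, -0.123, -0.001], [-0.123, -0.992, -0.0], [-0.001, 0.0, -1.0]]
force: [-0.2, 0.4, 0.7]
opening: 1.001
```

```bash
python3 - <<'E'
from h import *
s=bot.read_state(); print(s["time_s"],s["position"],s["tcp_rot"],s["qvel"])
i=vision.camera_info("wrist"); p,d=vision.capture("wrist"); cv2.imwrite("pics/w1.png",p[:,:,::-1]); import pickle; pickle.dump((i,p,d),open("w1.pkl","wb"))
print(proj(i,np.array([(.626,-.2,.046),(.4995,-.183,.046)])))
E
```

```text
1.45 [ 0.4549 -0.2494  0.361 ] [[ 0.9924 -0.1229 -0.0008]
 [-0.1229 -0.9924 -0.0003]
 [-0.0007  0.0004 -1.    ]] [-1.4069 -0.0128 -0.05    0.1924  0.0055  0.0787]
[[266.488   31.1076]
 [269.8407 130.6117]]
```

View pics/w1.png

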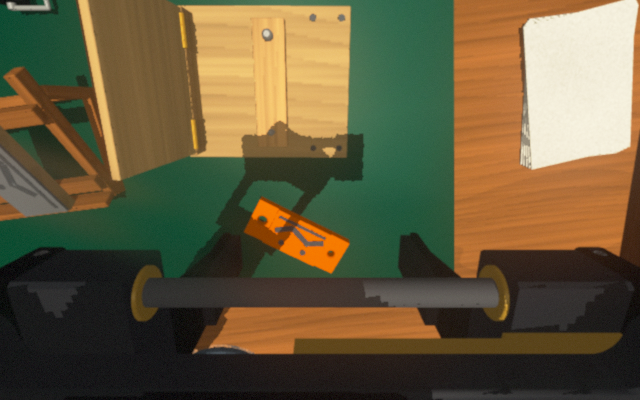

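The pins appear here: thick at (266,34), slim near (270,133) in the gripper's shadow. Bed bar is at columns 253–286. I'll enlarge it.

```bash
python3 - <<'E'
import cv2, numpy as np
a=cv2.imread("pics/w1.png")[0:165,190:360]; a=cv2.resize(a,None,fx=3.6,fy=3.6,interpolation=cv2.INTER_CUBIC); cv2.imwrite("pics/c4.png",a)
b=cv2.imread("pics/w1.png"); 
x=np.hstack([cv2.resize(b[15:55,246:290],None,fx=9,fy=9,interpolation=cv2.INTER_CUBIC),cv2.resize((np.clip(b[112:152,246:290].astype(float)*2.5,0,255)).astype(np.uint8),None,fx=9,fy=9,interpolation=cv2.INTER_CUBIC)])
cv2.imwrite("pics/c5.png",x)
E
```

```text
(no output)
```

View pics/c4.png

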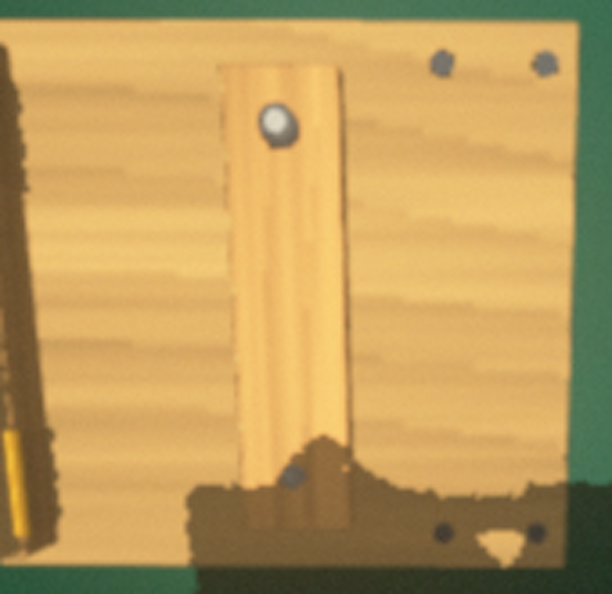

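View pics/c5.png

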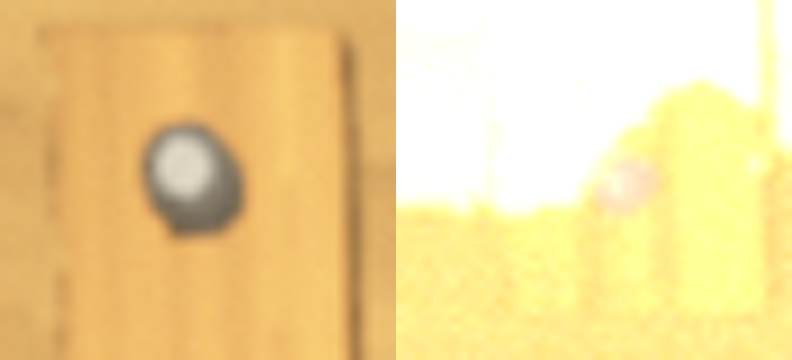

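```bash
python3 - <<'E'
from h import *
import pickle
i,p,d=pickle.load(open("w1.pkl","rb"))
t=atz(i,265.8,33.1,.046); s=atz(i,271.2,131.7,.046); print(t,s,np.linalg.norm(t-s), (t+s)/2, np.degrees(np.arctan2(*(t-s)[[1,0]])))
c=[atz(i,190+a/3.6-.4,b/3.6-.4,.030) for a,b in [(222,66),(340,66),(247,525),(349,527)]]
for q in c: print(q)
print(np.mean(c,0)); dd=(c[0]+c[1]-c[2]-c[3])/2; print(np.linalg.norm(dd),np.degrees(np.arctan2(dd[1],dd[0])),np.linalg.norm(c[0]-c[1]))
P=cloud(i,d); print(P[60:70,262:275,2].mean(), P[60:70,320:330,2].mean())
# leaf
for u,v in [(85,10),(118,175),(140,60),(150,130)]: print(P[v,u])
E
```

```text
[ 0.6238 -0.1987  0.046 ] [ 0.4978 -0.1847  0.046 ] 0.12680895104288148 [ 0.5608 -0.1917  0.046 ] -6.359129183627325
[ 0.6472 -0.1805  0.03  ]
[ 0.6419 -0.2239  0.03  ]
[ 0.4789 -0.1596  0.03  ]
[ 0.473  -0.2013  0.03  ]
[ 0.5603 -0.1913  0.03  ]
0.1700022316720527 -7.358786312416253 0.0437151891733144
0.030586323616721412 0.012357676182574624
[ 0.6272 -0.0761  0.2136]
[ 0.489  -0.06    0.2125]
[ 0.5949 -0.0792  0.1517]
[ 0.5244 -0.0708  0.1536]
```

```bash
python3 - <<'E'
from h import *
Rb=rot([.9926,-.1205,0],[0,0,-1]); go((.51,-.19,.32),Rb)
E
```

```text
dp [ 47.5 -66.2  41. ] turn [ 0.01  0.04 -0.2 ] rows 1.8240967850781293 0.024073525070518458
```

Emit:
{"api": "jog_arm", "payload": {
  "rows": [
    {"dp":[24,-33,20],"turn":[0,0,0],"grip":1},
    {"dp":[47,-66,41],"turn":[0,0,0],"grip":1},
    {"dp":[47,-66,41],"turn":[0,0,0],"grip":1},
    {"dp":[47,-66,41],"turn":[0,0,0],"grip":1},
    {"dp":[47,-66,41],"turn":[0,0,0],"grip":1},
    {"dp":[47,-66,41],"turn":[0,0,0],"grip":1}
  ]
}}

```text
time_s: 2.1
position: [0.5097, -0.1906, 0.3211]
tcp_rot: [[0.992, -0.125, 0.001], [-0.125, -0.992, -0.001], [0.001, 0.001, -1.0]]
force: [-0.4, 0.4, -0.0]
opening: 1.0
```

```bash
python3 - <<'E'
from h import *
import pickle
s=bot.read_state(); print(s["time_s"],s["position"],s["qvel"])
i=vision.camera_info("wrist"); p,d=vision.capture("wrist"); pickle.dump((i,p,d),open("w2.pkl","wb"))
b=p[:,:,::-1]; t,q=proj(i,np.array([(.6238,-.1987,.046),(.4978,-.1847,.046)])); print(t,q)
out=[]
for c in (t,q):
    x,y=np.round(c).astype(int); x0,y0=max(x-22,0),max(y-20,0); print(x0,y0); k=b[y0:y0+40,x0:x0+44].astype(float); k=k/ k.max()*255
    out.append(cv2.resize(k.astype(np.uint8),(396,360),interpolation=cv2.INTER_CUBIC))
cv2.imwrite("pics/c6.png",np.hstack(out)); cv2.imwrite("pics/w2.png",b)
E
```

```text
2.1 [ 0.5097 -0.1906  0.3211] [ 0.2713 -0.0917 -0.0875  0.2279 -0.025   0.1675]
[315.0025  69.9404] [316.6638 170.7924]
293 50
295 151
```

View pics/c6.png

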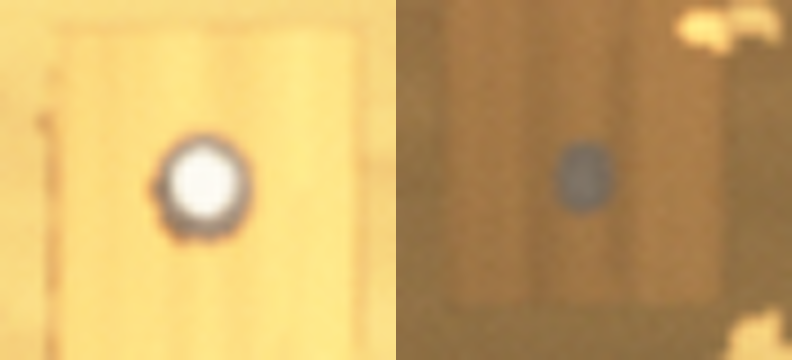

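View pics/w2.png

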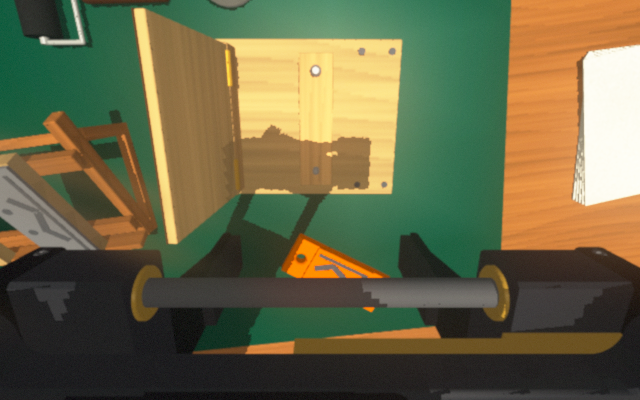

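```bash
python3 - <<'E'
from h import *
import pickle
i,p,d=pickle.load(open("w2.pkl","rb"))
t=atz(i,315.2,69.7,.046); s=atz(i,315.5,170.6,.046); print(t,s,np.linalg.norm(t-s), (t+s)/2, np.degrees(np.arctan2(*(t-s)[[1,0]])))
P=cloud(i,d)
# leaf plane fit
q=P[60:200:4,160:215:4].reshape(-1,3); q=q[(q[:,2]>.07)&(q[:,2]<.2)]; c=q.mean(0); n=np.linalg.svd(q-c)[2][2]; print(c,n,np.degrees(np.arcsin(abs(n[2]))))
# tin top / block corner edges: view pose for rack
Rk=rot([1,0,0],[.5,0,-.866]); go((.36,.293,.30),Rk)
go((.42,0.02,.38),rot([1,0,0],[.15,0,-1]))
E
```

```text
[ 0.624 -0.199  0.046] [ 0.4983 -0.1832  0.046 ] 0.12677644211352504 [ 0.5611 -0.1911  0.046 ] -7.1584994587286985
[ 0.5815 -0.0776  0.1589] [ 0.1249  0.988  -0.0906] 5.200756805478896
dp [-208.8 -461.    20.4] turn [ 1.93 29.89 -6.97] rows 10.130142494448277 3.5801389472587224
dp [-115.2 -197.5  -59.3] turn [ 0.59  8.45 -7.13] rows 4.724552690309776 1.288969314768026
```

Emit:
{"api": "jog_arm", "payload": {
  "rows": [
    {"dp":[-20,-45,-30],"turn":[0,1,-1],"grip":1},
    {"dp":[-40,-90,-50],"turn":[0,2,-2],"grip":1},
    {"dp":[-65,-135,-60],"turn":[0,4,-4],"grip":1},
    {"dp":[-90,-180,-60],"turn":[1,8,-5],"grip":1},
    {"dp":[-110,-225,-55],"turn":[1,12,-6],"grip":1},
    {"dp":[-130,-270,-50],"turn":[1,17,-7],"grip":1},
    {"dp":[-150,-315,-40],"turn":[1,22,-7],"grip":1},
    {"dp":[-170,-360,-30],"turn":[1.9,26,-7],"grip":1},
    {"dp":[-190,-410,-10],"turn":[1.9,30,-7],"grip":1},
    {"dp":[-209,-461,20],"turn":[1.9,30,-7],"grip":1}
  ]
}}

```text
time_s: 3.15
position: [0.3712, 0.2456, 0.3247]
tcp_rot: [[0.865, 0.001, 0.502], [0.0, -1.0, 0.001], [0.502, -0.001, -0.865]]
force: [1.8, 0.0, -0.5]
opening: 0.999
```

```bash
python3 - <<'E'
from h import *
Rk=rot([1,0,0],[.5,0,-.866]); go((.36,.293,.30),Rk)
E
```

```text
dp [-22.1 -47.4  15.8] turn [-0.08 -0.13  0.02] rows 1.0932262072140906 0.018077769066962422
```

Emit:
{"api": "jog_arm", "payload": {
  "rows": [
    {"dp":[-20,-40,14],"turn":[0,0,0],"grip":1},
    {"dp":[-20,-40,14],"turn":[0,0,0],"grip":1},
    {"dp":[-20,-40,14],"turn":[0,0,0],"grip":1},
    {"dp":[-20,-40,14],"turn":[0,0,0],"grip":1},
    {"dp":[-20,-40,14],"turn":[0,0,0],"grip":1}
  ]
}}

```text
time_s: 3.65
position: [0.3627, 0.2833, 0.3023]
tcp_rot: [[0.867, -0.002, 0.499], [-0.002, -1.0, -0.001], [0.499, 0.0, -0.867]]
force: [-0.1, -0.8, -0.3]
opening: 1.002
```

```bash
python3 - <<'E'
from h import *
import pickle
s=bot.read_state(); print(s["time_s"],s["position"],s["qvel"])
i=vision.camera_info("wrist"); p,d=vision.capture("wrist"); pickle.dump((i,p,d),open("w3.pkl","wb"))
b=p[:,:,::-1]; cv2.imwrite("pics/w3.png",b)
E
```

```text
3.65 [0.3627 0.2833 0.3023] [-0.1776  0.0303  0.1314 -0.0672 -0.0877  0.1829]
```

View pics/w3.png

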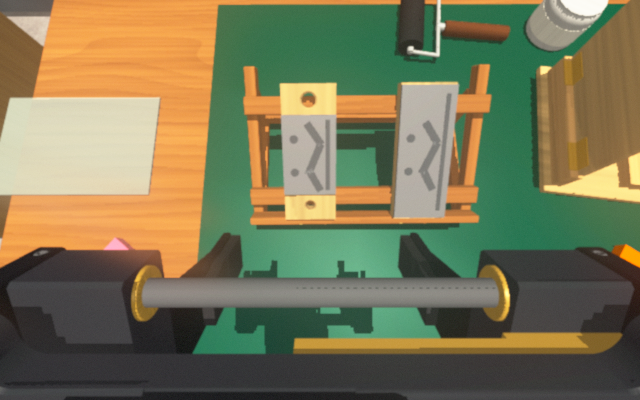

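The target block fills columns 280–336. The large hole is at (308,99), uphill, and the small one at (310,204). The plain block is at (427,150) and is all lino.

```bash
python3 - <<'E'
from h import *
import pickle
i,p,d=pickle.load(open("w3.pkl","rb"))
b=p[:,:,::-1][75:230,265:350]; cv2.imwrite("pics/c7.png",cv2.resize(b,None,fx=3.8,fy=3.8,interpolation=cv2.INTER_CUBIC))
P=cloud(i,d); q=P[122:188,290:328].reshape(-1,3); c=np.nanmean(q,0); n=np.linalg.svd(q-c)[2][2]; n*=np.sign(n[2]); print("lino",c,n,np.degrees(np.arccos(n[2])),np.std((q-c)@n))
E
```

```text
Traceback (most recent call last):
numpy.linalg.LinAlgError: SVD did not converge
```

View pics/c7.png

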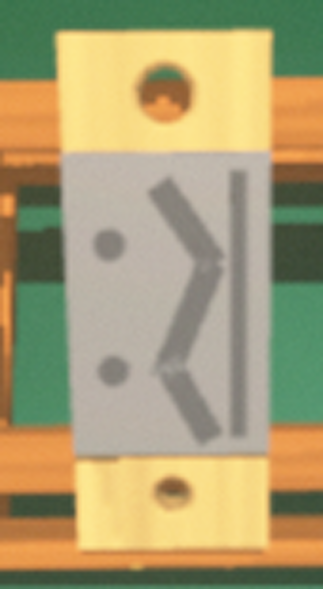

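```bash
python3 - <<'E'
from h import *
import pickle
i,p,d=pickle.load(open("w3.pkl","rb"))
P=cloud(i,d); q=P[122:188,290:328].reshape(-1,3); q=q[~np.isnan(q).any(1)]; c=np.nanmean(q,0); n=np.linalg.svd(q-c)[2][2]; n*=np.sign(n[2]); print("lino",c,n,np.degrees(np.arccos(n[2])),np.std((q-c)@n))
f,cx,cy=K(i)
# corners image: left = +y world = block +y
obj=[( 82.5,32,7),(82.5,-32,7),(-82.5,32,7),(-82.5,-32,7),(48,32,11),(48,-32,11),(-48,32,11),(-48,-32,11),(64,0,7),(-64,0,7)]
px=[(57,30),(272,30),(79,550),(269,550),(62,153),(270,153),(75,455),(267,455),(165,93),(173,491)]
px=np.array(px)/3.8+[265,75]-.4
ok,rv,tv=cv2.solvePnP(np.array(obj,float)/1000,px,np.array([[f,0,cx],[0,f,cy],[0,0,1.]]),None)
e=cv2.projectPoints(np.array(obj)/1000.,rv,tv,np.array([[f,0,cx],[0,f,cy],[0,0,1.]]),None)[0][:,0]-px; print(e.round(1).tolist())
Rw=i["rotation"]@cv2.Rodrigues(rv)[0]; c2=i["rotation"]@tv[:,0]+i["position"]; print(c2); print(Rw)
print("centre from lino plane", c-n*.011)
Rg=rot(Rw[:,0],-Rw[:,2]); 
E
```

```text
lino [0.4929 0.2971 0.1081] [-0.4994  0.0012  0.8664] 29.957723372224944 0.000804368010657914
[[0.0, 0.4], [0.0, -0.1], [0.1, -0.6], [-0.2, -0.4], [-0.5, -0.3], [0.4, -0.6], [-0.4, -0.3], [0.6, -0.2], [0.1, 0.7], [-0.1, 1.4]]
[0.4974 0.2962 0.0986]
[[ 0.8604  0.011  -0.5094]
 [ 0.0059  0.9995  0.0315]
 [ 0.5095 -0.0301  0.8599]]
centre from lino plane [0.4984 0.2971 0.0985]
```

```bash
python3 - <<'E'
from h import *
Rk=rot([1,0.005,0.577],[.5,0,-.866]); g=np.array([.502,.2965,.0916])
go(g-.07*Rk[:,2],Rk); go(g,Rk)
E
```

```text
dp [ 15.6 -13.5 182.1] turn [ 0.07  0.08 -0.37] rows 3.6646051747101556 0.04467221248150702
dp [ 15.7 -13.6 252.1] turn [ 0.07  0.08 -0.37] rows 5.058399598407299 0.04467221248150702
```

Emit:
{"api": "jog_arm", "payload": {
  "rows": [
    {"dp":[8,-13.5,40],"turn":[0,0,-0.4],"grip":1},
    {"dp":[15.5,-13.5,80],"turn":[0,0,-0.4],"grip":1},
    {"dp":[15.5,-13.5,120],"turn":[0,0,-0.4],"grip":1},
    {"dp":[15.5,-13.5,160],"turn":[0,0,-0.4],"grip":1},
    {"dp":[15.5,-13.5,180],"turn":[0,0,-0.4],"grip":1},
    {"dp":[15.5,-13.5,180],"turn":[0,0,-0.4],"grip":1},
    {"dp":[15.5,-13.5,180],"turn":[0,0,-0.4],"grip":1}
  ]
}}

```text
time_s: 4.4
position: [0.4678, 0.297, 0.1575]
tcp_rot: [[0.871, 0.006, 0.491], [0.007, -1.0, -0.0], [0.491, 0.004, -0.871]]
force: [0.2, 0.1, 0.3]
opening: 1.002
```

```bash
python3 - <<'E'
from h import *
p,d=vision.capture("wrist"); cv2.imwrite("pics/w4.png",p[:,:,::-1])
Rk=rot([1,0.005,0.577],[.5,0,-.866]); g=np.array([.502,.2965,.0916])
go(g,Rk)
E
```

```text
dp [-2.5  0.9 74.9] turn [-0.04  0.57  0.2 ] rows 1.498510096087227 0.07057859354637745
```

View pics/w4.png

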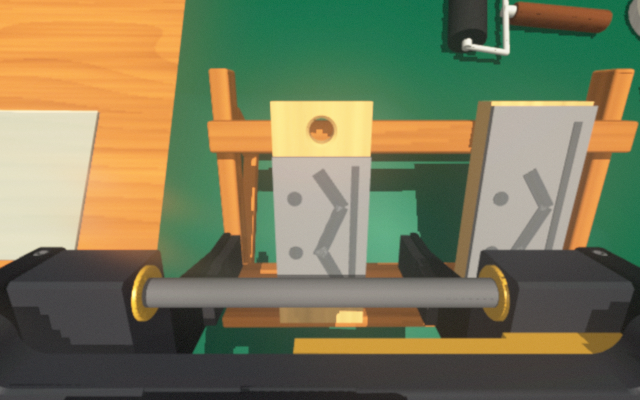

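The block is centred between the fingers at columns 271–372, about column 321, so I'll descend.

Emit:
{"api": "jog_arm", "payload": {
  "rows": [
    {"dp":[-1,0.5,20],"turn":[0,0.5,0.2],"grip":1},
    {"dp":[-2,0.8,40],"turn":[0,0.5,0.2],"grip":1},
    {"dp":[-2.5,0.8,58],"turn":[0,0.5,0.2],"grip":1},
    {"dp":[-2.5,0.8,74],"turn":[0,0.5,0.2],"grip":1},
    {"dp":[-2.5,0.8,74],"turn":[0,0.5,0.2],"grip":1},
    {"dp":[-2.5,0.8,74],"turn":[0,0.5,0.2],"grip":1}
  ]
}}

```text
time_s: 5.05
position: [0.5121, 0.2991, 0.1075]
tcp_rot: [[0.884, 0.013, 0.468], [0.012, -1.0, 0.005], [0.468, 0.001, -0.884]]
force: [-0.4, 0.2, 0.7]
opening: 1.001
```

```bash
python3 - <<'E'
from h import *
print(bot.read_state()["force"])
Rk=rot([1,0.005,0.577],[.5,0,-.866]); g=np.array([.502,.2965,.0916])
go(g,Rk)
E
```

```text
[-0.4438  0.2063  0.6529]
dp [-16.4   2.5   9.3] turn [-0.33  2.1   0.42] rows 0.38014674612954524 0.25215717714275665
```

```bash
python3 - <<'E'
from h import *
s=bot.read_state(); print(s["joint_positions"],s["qvel"],s["tau"])
E
```

```text
[ 25.0558  35.0803 110.52   -52.6114  14.0726 163.5214] [ 0.2382 -0.5688  0.6752  0.0935  0.0025  0.0759] [ -0.2581 -38.2914  -8.971   -0.3972  -0.5432   0.0175]
```

The last joint sits at its limit (163.5°), so this grasp has to be made with the tool half a turn round. I'll back off and turn it.

Emit:
{"api": "jog_arm", "payload": {
  "rows": [
    {"dp":[0,0,-40],"turn":[0,0,0],"grip":1},
    {"dp":[0,0,-80],"turn":[0,0,0],"grip":1},
    {"dp":[0,0,-120],"turn":[0,0,0],"grip":1},
    {"dp":[-5,0,-140],"turn":[0,0,-8],"grip":1},
    {"dp":[-10,0,-140],"turn":[0,0,-16],"grip":1},
    {"dp":[-10,0,-140],"turn":[0,0,-24],"grip":1},
    {"dp":[-10,0,-140],"turn":[0,0,-32],"grip":1},
    {"dp":[-10,0,-140],"turn":[0,0,-40],"grip":1},
    {"dp":[-10,0,-140],"turn":[0,0,-48],"grip":1},
    {"dp":[-10,0,-140],"turn":[0,0,-56],"grip":1}
  ]
}}

```text
time_s: 6.05
position: [0.437, 0.2982, 0.2267]
tcp_rot: [[0.479, 0.743, 0.468], [0.839, -0.544, 0.006], [0.259, 0.39, -0.884]]
force: [0.0, -0.2, 0.4]
opening: 0.996
```

Emit:
{"api": "jog_arm", "payload": {
  "rows": [
    {"dp":[0,0,0],"turn":[0,0,-8],"grip":1},
    {"dp":[0,0,0],"turn":[0,0,-16],"grip":1},
    {"dp":[0,0,0],"turn":[0,0,-24],"grip":1},
    {"dp":[0,0,0],"turn":[0,0,-32],"grip":1},
    {"dp":[0,0,0],"turn":[0,0,-40],"grip":1},
    {"dp":[0,0,0],"turn":[0,0,-48],"grip":1},
    {"dp":[0,0,0],"turn":[0,0,-56],"grip":1},
    {"dp":[0,0,0],"turn":[0,0,-64],"grip":1},
    {"dp":[0,0,0],"turn":[0,0,-72],"grip":1},
    {"dp":[0,0,0],"turn":[0,0,-80],"grip":1}
  ]
}}

```text
time_s: 7.05
position: [0.437, 0.2982, 0.2267]
tcp_rot: [[-0.649, 0.6, 0.468], [0.682, 0.732, 0.006], [-0.339, 0.323, -0.884]]
force: [-0.3, -0.2, -0.5]
opening: 0.998
```

```bash
python3 - <<'E'
from h import *
s=bot.read_state(); print(s["joint_positions"],s["position"],s["qvel"])
Rk=rot([-1,-0.005,-0.577],[.5,0,-.866]); g=np.array([.502,.2965,.0916])
go(g-.13*Rk[:,2],Rk)
E
```

```text
[ 29.4535  18.6176 112.7465 -29.8277  26.8772   6.5404] [0.437  0.2982 0.2267] [  0.0624   0.0527   0.0724  -0.2626   0.0505 -79.1753]
dp [ 6.5 -8.5 19.9] turn [ -0.46  -2.14 -43.22] rows 0.4515526381161205 5.037384075116204
```

Emit:
{"api": "jog_arm", "payload": {
  "rows": [
    {"dp":[0,0,0],"turn":[0,-0.5,-8],"grip":1},
    {"dp":[2,-3,5],"turn":[-0.2,-1,-16],"grip":1},
    {"dp":[4,-5,10],"turn":[-0.4,-1.5,-24],"grip":1},
    {"dp":[6.5,-8.5,20],"turn":[-0.5,-2.1,-32],"grip":1},
    {"dp":[6.5,-8.5,20],"turn":[-0.5,-2.1,-40],"grip":1},
    {"dp":[6.5,-8.5,20],"turn":[-0.5,-2.1,-40],"grip":1},
    {"dp":[6.5,-8.5,20],"turn":[-0.5,-2.1,-40],"grip":1}
  ]
}}

```text
time_s: 7.75
position: [0.4377, 0.2968, 0.204]
tcp_rot: [[-0.864, 0.053, 0.5], [0.061, 0.998, -0.0], [-0.499, 0.03, -0.866]]
force: [0.2, 0.4, 0.5]
opening: 0.998
```

```bash
python3 - <<'E'
from h import *
s=bot.read_state(); print(s["joint_positions"],s["position"],s["qvel"])
p,d=vision.capture("wrist"); cv2.imwrite("pics/w5.png",p[:,:,::-1])
Rk=rot([-1,-0.005,-0.577],[.5,0,-.866]); g=np.array([.502,.2965,.0916])
go(g,Rk)
E
```

```text
[ 30.1231  21.3225 115.2494 -41.7499  22.1626 -20.2522] [0.4377 0.2968 0.204 ] [-0.1089  0.1912 -0.5562 -0.1778  0.0441 -0.2581]
dp [  0.7  -0.3 129.4] turn [-0.02  0.   -3.72] rows 2.5886643749815295 0.43320090134060435
```

View pics/w5.png

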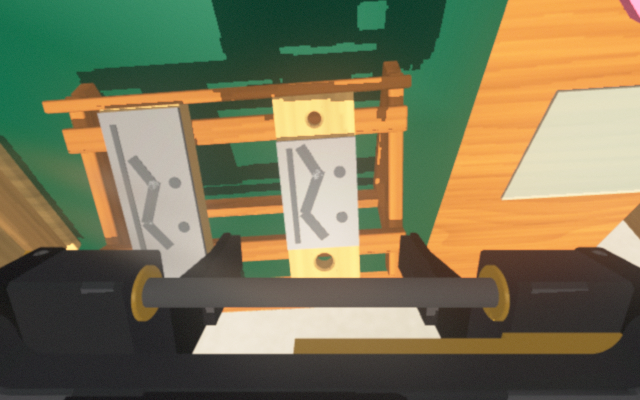

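Emit:
{"api": "jog_arm", "payload": {
  "rows": [
    {"dp":[0.7,0,25],"turn":[0,0,-3.7],"grip":1},
    {"dp":[0.7,0,50],"turn":[0,0,-3.7],"grip":1},
    {"dp":[0.7,0,70],"turn":[0,0,-3.7],"grip":1},
    {"dp":[0.7,0,85],"turn":[0,0,-3.7],"grip":1},
    {"dp":[0.7,0,85],"turn":[0,0,-3.7],"grip":1},
    {"dp":[0.7,0,85],"turn":[0,0,-3.7],"grip":1}
  ]
}}

```text
time_s: 8.4
position: [0.4798, 0.2966, 0.1296]
tcp_rot: [[-0.866, -0.004, 0.499], [-0.005, 1.0, -0.001], [-0.499, -0.004, -0.866]]
force: [0.6, -0.2, -0.1]
opening: 1.0
```

```bash
python3 - <<'E'
from h import *
s=bot.read_state(); print(s["joint_positions"],s["position"],s["qvel"])
p,d=vision.capture("wrist"); cv2.imwrite("pics/w6.png",p[:,:,::-1])
Rk=rot([-1,-0.005,-0.577],[.5,0,-.866]); g=np.array([.502,.2965,.0916])
go(g,Rk)
E
```

```text
[ 27.3257  31.7916 114.5398 -64.1332  14.8188  -2.8261] [0.4798 0.2966 0.1296] [ 0.3367 -1.1852  0.3651 -0.0568  0.0077  0.0259]
dp [-0.1 -0.2 44.4] turn [-0.04 -0.02  0.08] rows 0.887461378704056 0.010174850899576522
```

View pics/w6.png

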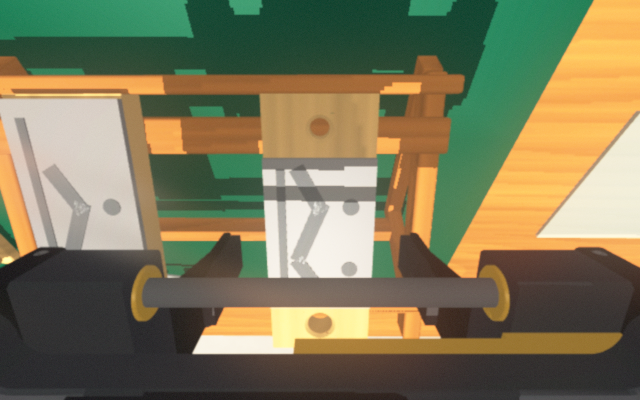

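The block is centred at columns 263–378 (centre 320). I'll ease the tilt by 4° to keep joint 4 off its limit, then descend.

Emit:
{"api": "jog_arm", "payload": {
  "rows": [
    {"dp":[0,0,15],"turn":[0,2,0],"grip":1},
    {"dp":[0,0,28],"turn":[0,4,0],"grip":1},
    {"dp":[0,0,38],"turn":[0,4,0],"grip":1},
    {"dp":[0,0,44],"turn":[0,4,0],"grip":1},
    {"dp":[0,0,44],"turn":[0,4,0],"grip":1},
    {"dp":[0,0,44],"turn":[0,4,0],"grip":1}
  ]
}}

```text
time_s: 9.05
position: [0.5014, 0.2966, 0.0917]
tcp_rot: [[-0.899, -0.006, 0.438], [-0.007, 1.0, -0.001], [-0.438, -0.004, -0.899]]
force: [-0.6, 1.1, 0.2]
opening: 0.997
```

```bash
python3 - <<'E'
from h import *
s=bot.read_state(); print(s["joint_positions"],s["position"],s["tcp_rot"],s["force"])
Rk=rot([-1,-0.005,-0.577],[.5,0,-.866]); g=np.array([.502,.2965,.0916])
go(g,Rk)
p,d=vision.capture("side"); cv2.imwrite("pics/s7.png",cv2.resize(p[150:300,270:430,::-1],None,fx=4.5,fy=4,interpolation=cv2.INTER_CUBIC))
E
```

```text
[ 25.0929  36.3288 111.0617 -51.0573  13.9008 -17.3331] [0.5014 0.2966 0.0917] [[-0.8991 -0.0056  0.4378]
 [-0.0069  1.     -0.0013]
 [-0.4378 -0.0042 -0.8991]] [-0.6219  1.0978  0.1959]
dp [-0.5 -0.1  0.4] turn [-0.05 -4.04  0.15] rows 0.011851345039048278 0.47034319040901695
```

View pics/s7.png

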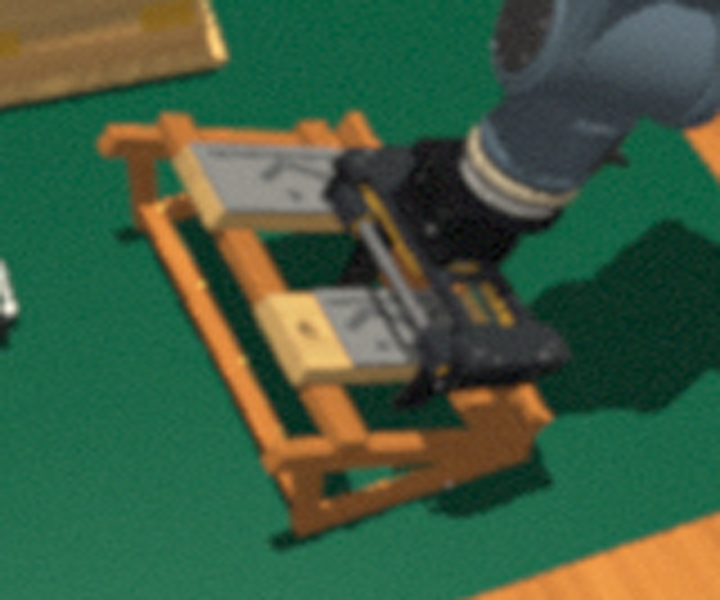

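The fingers straddle the middle of the target block, as seen in the side crop at (370,350). Closing now.

Emit:
{"api": "jog_arm", "payload": {
  "rows": [
    {"dp":[0,0,0],"turn":[0,0,0],"grip":0.6},
    {"dp":[0,0,0],"turn":[0,0,0],"grip":0.3},
    {"dp":[0,0,0],"turn":[0,0,0],"grip":0},
    {"dp":[0,0,0],"turn":[0,0,0],"grip":0},
    {"dp":[0,0,0],"turn":[0,0,0],"grip":0},
    {"dp":[0,0,0],"turn":[0,0,0],"grip":0},
    {"dp":[0,0,0],"turn":[0,0,0],"grip":0},
    {"dp":[0,0,0],"turn":[0,0,0],"grip":0}
  ]
}}

```text
time_s: 9.9
position: [0.5019, 0.2966, 0.0914]
tcp_rot: [[-0.899, -0.005, 0.438], [-0.007, 1.0, -0.001], [-0.438, -0.004, -0.899]]
force: [-1.2, 0.2, 1.9]
opening: 0.732
```

Emit:
{"api": "jog_arm", "payload": {
  "rows": [
    {"dp":[0.7,0,-10],"turn":[0,0,0],"grip":0},
    {"dp":[1.8,0,-25],"turn":[0,0,0],"grip":0},
    {"dp":[3.5,0,-45],"turn":[0,0,0],"grip":0},
    {"dp":[5,0,-70],"turn":[0,0,0],"grip":0},
    {"dp":[6.5,0,-95],"turn":[0,0,0],"grip":0},
    {"dp":[8,0,-115],"turn":[0,0,0],"grip":0},
    {"dp":[8,0,-115],"turn":[0,0,0],"grip":0},
    {"dp":[8,0,-115],"turn":[0,0,0],"grip":0}
  ]
}}

```text
time_s: 10.7
position: [0.4443, 0.2967, 0.1909]
tcp_rot: [[-0.899, -0.005, 0.438], [-0.006, 1.0, -0.001], [-0.438, -0.004, -0.899]]
force: [0.2, 0.9, -2.1]
opening: 0.733
```

```bash
python3 - <<'E'
from h import *
s=bot.read_state(); print(s["joint_positions"],s["force"],s["moment"],s["opening"])
i=vision.camera_info("wrist");p,d=vision.capture("wrist"); cv2.imwrite("pics/w8.png",p[:,:,::-1])
import pickle; pickle.dump((i,p,d,s["position"],s["tcp_rot"]),open("w8.pkl","wb"))
E
```

```text
[ 28.4384  22.8114 113.0527 -30.8787  24.1034 -35.7711] [ 0.1893  0.9441 -2.1339] [ 0.0977  0.2924 -0.0305] 0.7329197304809023
```

View pics/w8.png

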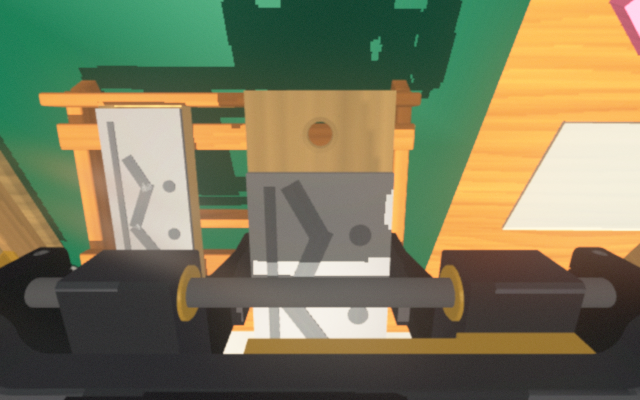

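```bash
python3 - <<'E'
from h import *
import cv2
b=cv2.imread("pics/w8.png")[80:250,235:405]; cv2.imwrite("pics/c8.png",cv2.resize(b,None,fx=3.5,fy=3.5,interpolation=cv2.INTER_CUBIC))
E
```

```text
(no output)
```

View pics/c8.png

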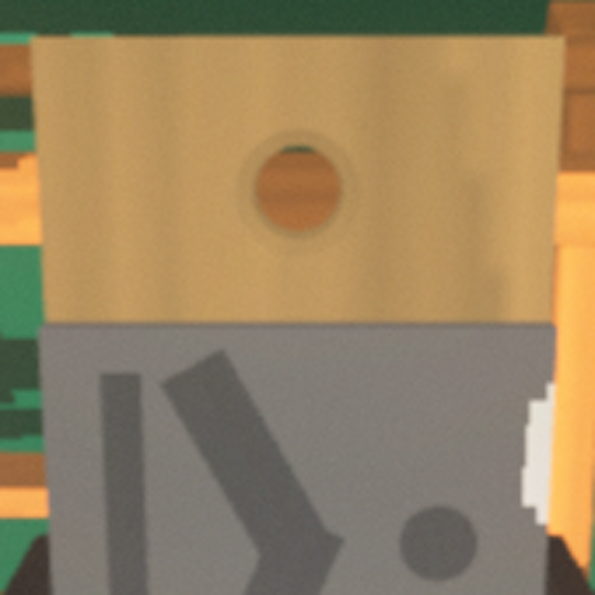

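```bash
python3 - <<'E'
from h import *
import pickle
i,p,d,tp,T=pickle.load(open("w8.pkl","rb"))
f,cx,cy=K(i); Km=np.array([[f,0,cx],[0,f,cy],[0,0,1.]])
obj=np.array([(-82.5,-32,7),(-82.5,32,7),(-48,-32,11),(-48,32,11),(-64,0,7)])/1000
px=np.array([(32,37),(565,37),(41,325),(555,325),(298,190)])/3.5+[235,80]-.4
ok,rv,tv=cv2.solvePnP(obj,px,Km,None,flags=cv2.SOLVEPNP_SQPNP)
print((cv2.projectPoints(obj,rv,tv,Km,None)[0][:,0]-px).round(2).tolist())
o,C=camT()
Rb=C@cv2.Rodrigues(rv)[0]; cb=C@tv[:,0]+o
print("PnP block in tool: c",cb*1000,"rotvec vs nominal",R.from_matrix(np.diag([-1,1,-1])@Rb).as_rotvec(degrees=True))
# depth points on lino and ply
P=cloud(i,d); 
def fit(v0,v1,u0,u1):
    q=P[v0:v1,u0:u1].reshape(-1,3); q=q[~np.isnan(q).any(1)]; q=(q-tp)@T; c=q.mean(0); n=np.linalg.svd(q-c)[2][2]; n*=-np.sign(n[2]); return c*1000,n,len(q)
l=fit(178,225,255,385); w=fit(95,115,255,385); print(l,w)
# expected from pre-grasp pose
s_p=np.array([.5019,.2966,.0914]);
T0=T; c0=np.array([.498,.2965,.0985]); Rb0=rot([.866,.004,.5],[-.5,0,.866]); print("prior c",T0.T@(c0-s_p)*1000, R.from_matrix(np.diag([-1,1,-1])@T0.T@Rb0).as_rotvec(degrees=True))
E
```

```text
[[0.06, -0.31], [-0.18, -0.31], [0.08, -0.07], [0.0, 0.03], [0.03, 0.64]]
PnP block in tool: c [ 0.7295  0.0737 -4.135 ] rotvec vs nominal [ 0.2393 -2.2675  0.0205]
(array([ 36.8673,  -0.0823, -16.0589]), array([ 0.0727, -0.0016, -0.9974]), 6097) (array([77.4947, -0.0624, -9.1093]), array([ 0.0757, -0.007 , -0.9971]), 2585)
prior c [ 0.4009 -0.1086 -8.0906] [ 0.0582 -4.0527 -0.1445]
```

```bash
cat >> h.py <<'E'
# block in tool
def blk(c,th,yw=0): 
    # th: normal=(sin th,0,-cos th) in tool
    n=np.array([np.sin(np.radians(th)),0,-np.cos(np.radians(th))]); x=np.array([-1,np.radians(yw),0]); return np.array(c),rot(x,n)
E
python3 - <<'E'
from h import *
import pickle
i,p,d,tp,T=pickle.load(open("w8.pkl","rb"))
obj=np.array([(-82.5,-32,7),(-82.5,32,7),(-48,-32,11),(-48,32,11),(-64,0,7)])/1000
px=np.array([(32,37),(565,37),(41,325),(555,325),(298,190)])/3.5+[235,80]-.4
from scipy.optimize import least_squares
def res(v,full=False):
    c,B=blk([v[0],v[1],v[2]],4.1,v[3]*1000)
    q=tp+(c+obj@B.T)@T.T; return (proj(i,q)-px).ravel()
r=least_squares(res,[.0004,0,-.008,0],x_scale=.001); print(r.x*1000,r.fun.round(2))
print(res([.0004,0,-.008,0]).round(2))
r=least_squares(lambda v:res([v[0],v[1],-.0078,v[2]]),[.0004,0,0],x_scale=.001); print(r.x*1000,r.fun.round(2))
E
```

```text
[ 0.5976  0.0503 -6.2988 -0.002 ] [ 0.3  -0.28 -0.46 -0.18 -0.25 -0.1   0.34 -0.07  0.07  0.65]
[-0.71  0.12  0.3   0.21 -1.2   1.22  1.06  1.25 -0.04  1.53]
[ 0.7159  0.0489 -0.002 ] [-0.53 -0.67  0.37 -0.57 -1.03  0.39  1.12  0.43  0.08  0.74]
```

```bash
cat >> h.py <<'E'
CB=(np.array([.0006,.00005,-.0075]),4.1)
def board(mid=(.561,-.1913),yaw=-7.1,h=.06):
    a=np.radians(yaw); Bw=rot([np.cos(a),np.sin(a),0],[0,0,1]); c,B=blk(*CB); Rt=Bw@B.T
    return np.array([mid[0],mid[1],.041+h])-Rt@c, Rt
E
python3 - <<'E'
from h import *
s=bot.read_state(); print(s["position"])
p,Rt=board(h=.26); print(p); print(Rt); go(p,Rt)
go((.43,.2,.33),s["tcp_rot"])
for k in (.25,.5,.75):
    q=(1-k)*np.array([.43,.2,.34])+k*p; q[0]+=.0*k; q[2]=.36
    Rk=R.from_matrix(s["tcp_rot"])*R.from_rotvec(R.from_matrix(s["tcp_rot"].T@Rt).as_rotvec()*k); go(q,Rk.as_matrix())
E
```

```text
[0.4444 0.2965 0.1903]
[ 0.5611 -0.1914  0.2935]
[[-0.9898  0.1236 -0.0709]
 [ 0.1233  0.9923  0.0088]
 [ 0.0715  0.     -0.9974]]
dp [-146.8 -488.9  -40.9] turn [ 1.15 29.97  7.39] rows 10.242088108338871 3.5960513440866553
dp [ -47.4  -97.1 -131.7] turn [0. 0. 0.] rows 3.407474518993327 0.0
dp [ -89.4 -195.2 -144.2] turn [0.29 7.49 1.85] rows 5.172733530109687 0.8990128360216636
dp [-118.2 -293.2 -129.7] turn [ 0.57 14.99  3.69] rows 6.834328107188827 1.7980256720433272
dp [-147.1 -391.2 -115.2] turn [ 0.86 22.48  5.54] rows 8.670392986525588 2.6970385080649906
```

Emit:
{"api": "jog_arm", "payload": {
  "rows": [
    {"dp":[-14,-15,-40],"turn":[0,0,0],"grip":0},
    {"dp":[-28,-45,-80],"turn":[0,1,0],"grip":0},
    {"dp":[-45,-80,-120],"turn":[0,2,0.5],"grip":0},
    {"dp":[-60,-115,-140],"turn":[0,4,1],"grip":0},
    {"dp":[-75,-155,-143],"turn":[0.2,6,1.5],"grip":0},
    {"dp":[-90,-195,-144],"turn":[0.3,8,2],"grip":0},
    {"dp":[-100,-230,-140],"turn":[0.4,11,3],"grip":0},
    {"dp":[-110,-265,-135],"turn":[0.6,13.5,3.4],"grip":0},
    {"dp":[-120,-300,-130],"turn":[0.6,16,4],"grip":0},
    {"dp":[-128,-330,-126],"turn":[0.7,18,4.5],"grip":0}
  ]
}}

```text
time_s: 11.75
position: [0.5068, -0.0353, 0.3603]
tcp_rot: [[-0.988, 0.076, 0.135], [0.076, 0.997, -0.004], [-0.134, 0.007, -0.991]]
force: [0.3, 0.4, -1.8]
opening: 0.733
```

```bash
python3 - <<'E'
from h import *
s=bot.read_state(); print(s["position"],s["joint_positions"],s["opening"])
p,Rt=board(h=.26); go(p,Rt)
E
```

```text
[ 0.5068 -0.0353  0.3603] [ -17.8944    9.8296   93.5304    2.321    69.2306 -104.1908] 0.7332092844772106
dp [ -56.5 -151.9   74. ] turn [ 0.47 11.81  2.73] rows 3.564319263712717 1.412539151514376
```

Emit:
{"api": "jog_arm", "payload": {
  "rows": [
    {"dp":[-14,-35,0],"turn":[0.1,3,0.7],"grip":0},
    {"dp":[-28,-75,10],"turn":[0.2,6,1.4],"grip":0},
    {"dp":[-42,-115,30],"turn":[0.4,9,2],"grip":0},
    {"dp":[-56,-150,50],"turn":[0.5,11.8,2.7],"grip":0},
    {"dp":[-56,-150,73],"turn":[0.5,11.8,2.7],"grip":0},
    {"dp":[-56,-150,73],"turn":[0.5,11.8,2.7],"grip":0},
    {"dp":[-56,-150,73],"turn":[0.5,11.8,2.7],"grip":0}
  ]
}}

```text
time_s: 12.45
position: [0.5598, -0.1862, 0.2945]
tcp_rot: [[-0.99, 0.121, -0.071], [0.12, 0.993, 0.01], [0.071, 0.001, -0.997]]
force: [0.3, 0.5, -1.1]
opening: 0.734
```

```bash
python3 - <<'E'
from h import *
s=bot.read_state(); print(s["position"],s["qvel"],s["opening"])
p,Rt=board(h=.03); go(p,Rt)
i=vision.camera_info("wrist");p,d=vision.capture("wrist"); cv2.imwrite("pics/w9.png",p[:,:,::-1])
p,d=vision.capture("side"); cv2.imwrite("pics/s9.png",cv2.resize(p[70:220,180:400,::-1],None,fx=3.6,fy=3.6,interpolation=cv2.INTER_CUBIC))
E
```

```text
[ 0.5598 -0.1862  0.2945] [ 0.8833 -2.7827 -1.1646  0.0254 -0.0711 -0.2035] 0.7340122143253163
dp [-18.4  -5.3 230.3] turn [0.06 0.   0.17] rows 4.6210984769460035 0.02098515742093333
```

View pics/w9.png

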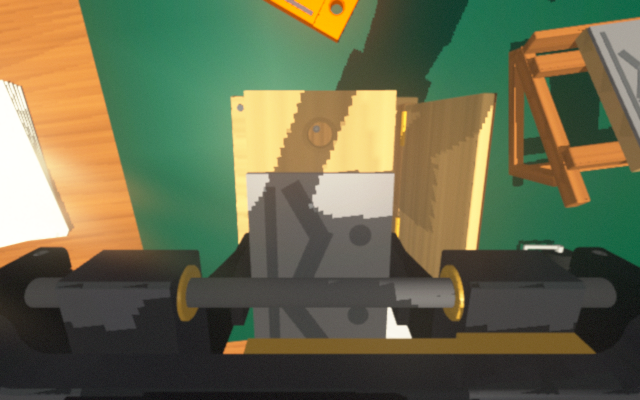

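View pics/s9.png

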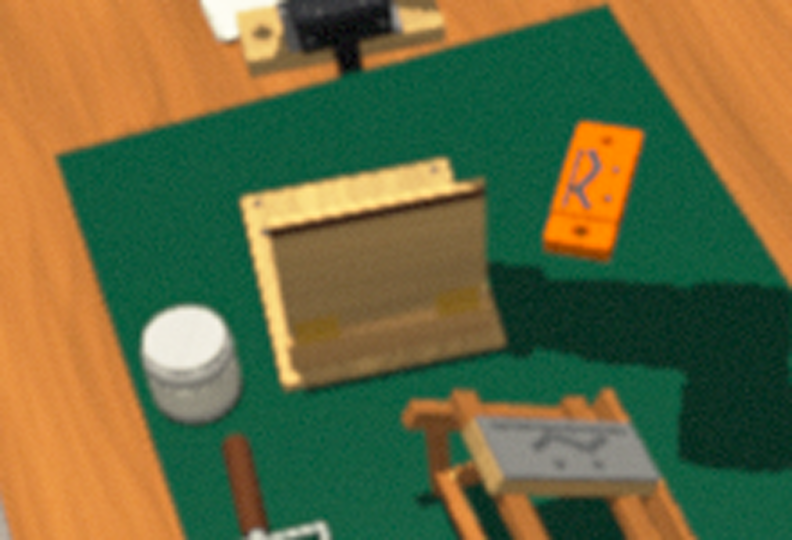

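The slim pin shows through the small hole at wrist (317,129), with the hole centre near (319,133), so the alignment is close. I'll correct sideways and descend.

Emit:
{"api": "jog_arm", "payload": {
  "rows": [
    {"dp":[-3,-3,20],"turn":[0,0,0.1],"grip":0},
    {"dp":[-6,-5.3,55],"turn":[0,0,0.2],"grip":0},
    {"dp":[-9,-5.3,95],"turn":[0,0,0.2],"grip":0},
    {"dp":[-12,-5.3,135],"turn":[0,0,0.2],"grip":0},
    {"dp":[-14,-5.3,170],"turn":[0,0,0.2],"grip":0},
    {"dp":[-15.5,-5.3,195],"turn":[0,0,0.2],"grip":0},
    {"dp":[-17,-5.3,213],"turn":[0,0,0.2],"grip":0},
    {"dp":[-17,-5.3,213],"turn":[0,0,0.2],"grip":0},
    {"dp":[-17,-5.3,213],"turn":[0,0,0.2],"grip":0},
    {"dp":[-17,-5.3,213],"turn":[0,0,0.2],"grip":0}
  ]
}}

```text
time_s: 13.55
position: [0.5638, -0.1922, 0.0847]
tcp_rot: [[-0.99, 0.123, -0.063], [0.123, 0.992, 0.006], [0.064, -0.002, -0.998]]
force: [0.9, 0.1, -1.7]
opening: 0.731
```

```bash
python3 - <<'E'
from h import *
import pickle
s=bot.read_state(); print(s["position"],s["qvel"],s["opening"],s["force"])
p,Rt=board(h=.03); go(p,Rt)
i=vision.camera_info("wrist");p,d=vision.capture("wrist"); cv2.imwrite("pics/w10.png",p[:,:,::-1]); pickle.dump((i,p,d,s["position"],s["tcp_rot"]),open("w10.pkl","wb"))
cv2.imwrite("pics/c10.png",cv2.resize(p[80:190,235:405,::-1],None,fx=4.6,fy=4.6,interpolation=cv2.INTER_CUBIC))
p,d=vision.capture("scene"); cv2.imwrite("pics/s10.png",cv2.resize(p[160:320,160:320,::-1],None,fx=3.7,fy=3.7,interpolation=cv2.INTER_CUBIC))
E
```

```text
[ 0.5638 -0.1922  0.0847] [-0.2459 -0.012   0.047   0.091  -0.0983  0.0714] 0.730772740439952 [ 0.933   0.0691 -1.6705]
dp [ 1.5  0.6 21.3] turn [-0.11  0.45  0.02] rows 0.4278708326791426 0.053452162240074146
```

View pics/c10.png

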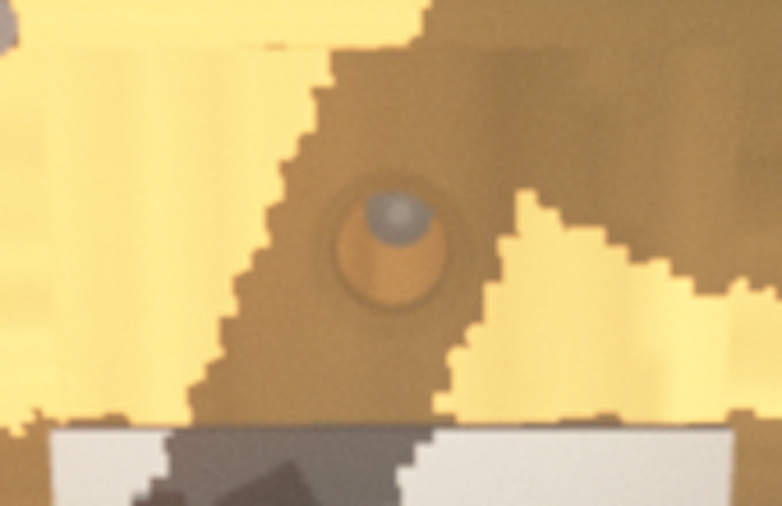

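View pics/s10.png

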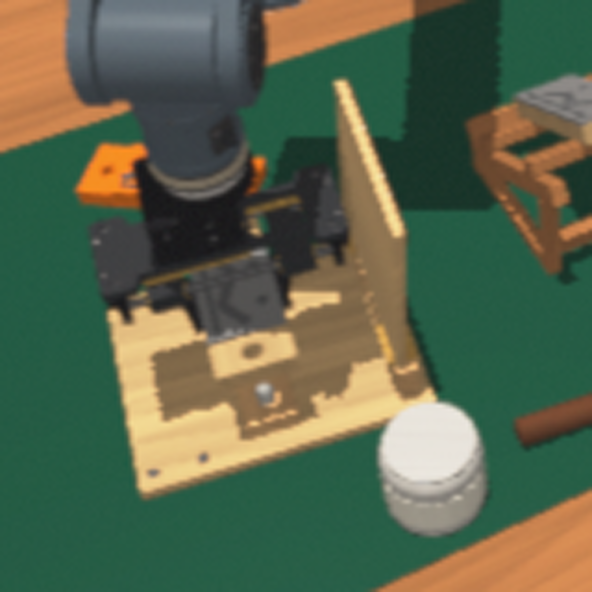

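```bash
python3 - <<'E'
from h import *
import pickle
i,p,d,tp,T=pickle.load(open("w10.pkl","rb"))
pin=atz(i,398/4.6+235-.4,213/4.6+80-.4,.046); print("slim pin",pin)
c,B=blk(*CB); ctr=tp+T@c; Bw=T@B
print("block ctr",ctr,"yaw",np.degrees(np.arctan2(Bw[1,0],Bw[0,0])),"tilt x,y",np.degrees(Bw[2,:2]))
h=ctr+Bw@[-.064,0,.007]; print("hole pred",h)
ph=np.array([392/4.6+235-.4,240/4.6+80-.4]); print("hole px pred",proj(i,h),"meas ring",ph)
hm=atz(i,*ph,h[2]); print("hole meas",hm)
a=np.radians(-7.1); ux=np.array([np.cos(a),np.sin(a)]); uy=np.array([-ux[1],ux[0]])
low=ctr+Bw@[-.064,0,-.011]
print("pin - hole(underside), board axes mm, pred:",(pin-low)[:2]@np.c_[ux,uy]*1000, "pins from earlier:", (np.array([.498,-.1836])-low[:2])@np.c_[ux,uy]*1000)
lg=ctr+Bw@[.064,0,-.011]; print("thick:",(np.array([.624,-.1989])-lg[:2])@np.c_[ux,uy]*1000)
E
```

```text
slim pin [ 0.4972 -0.1832  0.046 ]
block ctr [ 0.5637 -0.1922  0.0922] yaw -7.067398141705906 tilt x,y [ 0.4452 -0.1077]
hole pred [ 0.5001 -0.1843  0.0987]
hole px pred [319.8203 135.0463] meas ring [319.8174 131.7739]
hole meas [ 0.4988 -0.1841  0.0987]
pin - hole(underside), board axes mm, pred: [-3.1876  0.7273] pins from earlier: [-2.3403  0.4367]
thick: [-3.4115  0.755 ]
```

Emit:
{"api": "jog_arm", "payload": {
  "rows": [
    {"dp":[2.0,0.5,6],"turn":[-0.1,0.45,0],"grip":0},
    {"dp":[1.6,0.7,14],"turn":[-0.1,0.45,0],"grip":0},
    {"dp":[0.9,0.7,25],"turn":[-0.1,0.45,0],"grip":0},
    {"dp":[0.9,0.7,25],"turn":[-0.1,0.45,0],"grip":0},
    {"dp":[0.9,0.7,25],"turn":[-0.1,0.45,0],"grip":0},
    {"dp":[0.9,0.7,25],"turn":[-0.1,0.45,0],"grip":0}
  ]
}}

```text
time_s: 14.25
position: [0.56, -0.1909, 0.0575]
tcp_rot: [[-0.989, 0.124, -0.075], [0.123, 0.992, 0.011], [0.075, 0.001, -0.997]]
force: [0.2, -0.2, -1.4]
opening: 0.734
```

```bash
python3 - <<'E'
from h import *
import pickle
s=bot.read_state(); tp,T=s["position"],s["tcp_rot"]; print(tp,s["qvel"],s["opening"],s["force"])
i=vision.camera_info("wrist");p,d=vision.capture("wrist"); pickle.dump((i,p,d,tp,T),open("w11.pkl","wb"))
cv2.imwrite("pics/c11.png",cv2.resize(p[80:190,235:405,::-1],None,fx=4.6,fy=4.6,interpolation=cv2.INTER_CUBIC))
j=vision.camera_info("scene"); p,d=vision.capture("scene"); cv2.imwrite("pics/s11.png",cv2.resize(p[230:300,190:280,::-1],None,fx=8,fy=8,interpolation=cv2.INTER_CUBIC))
c,B=blk(*CB); ctr=tp+T@c; Bw=T@B
print("block ctr",ctr,"yaw",np.degrees(np.arctan2(Bw[1,0],Bw[0,0])),"tilt x,y",np.degrees(Bw[2,:2]))
print("scene preds: large hole top, thick pin tip",(proj(j,np.array([ctr+Bw@[.064,0,.007],[.624,-.1989,.046]]))-[190,230]+.4)*8)
print("wrist preds: small hole, slim tip",(proj(i,np.array([ctr+Bw@[-.064,0,.007],[.498,-.1835,.046]]))-[235,80]+.4)*4.6)
E
```

```text
[ 0.56   -0.1909  0.0575] [ 0.0006 -0.4819 -0.2579 -0.0138  0.1116  0.0187] 0.7336657322082512 [ 0.1579 -0.2297 -1.4033]
block ctr [ 0.56   -0.1908  0.065 ] yaw -7.111006220898175 tilt x,y [-0.2275  0.0856]
scene preds: large hole top, thick pin tip [[318.5489 236.0415]
 [330.0398 278.4513]]
wrist preds: small hole, slim tip [[391.996  255.3381]
 [388.0679 262.2094]]
```

View pics/c11.png

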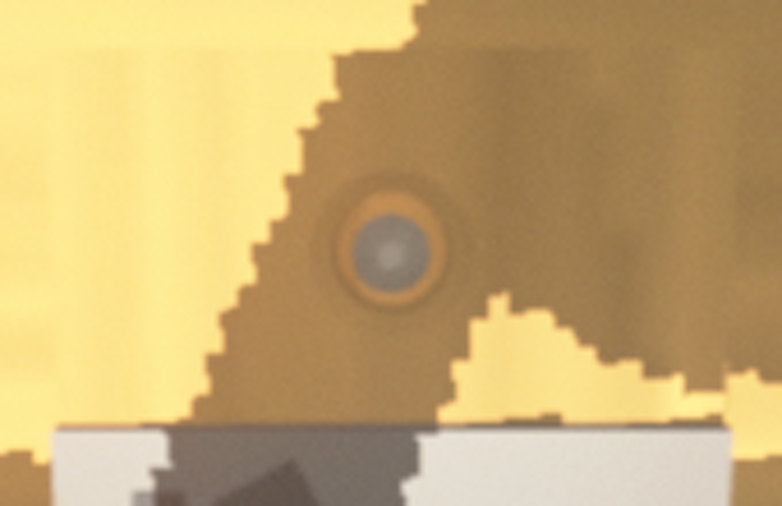

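View pics/s11.png

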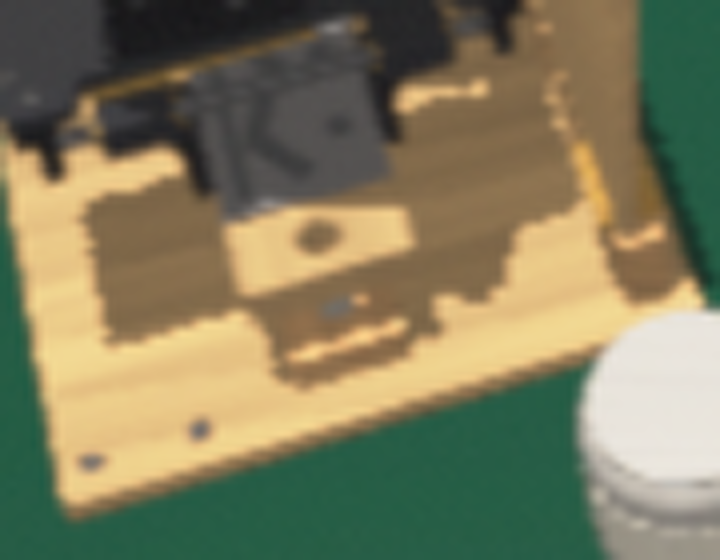

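Emit:
{"api": "jog_arm", "payload": {
  "rows": [
    {"dp":[-1.0,-0.5,1],"turn":[0,-0.2,0],"grip":0},
    {"dp":[-1.3,-0.5,4],"turn":[0,-0.2,0],"grip":0},
    {"dp":[-1.6,-0.5,8],"turn":[0,-0.2,0],"grip":0},
    {"dp":[-1.9,-0.5,12],"turn":[0,-0.2,0],"grip":0},
    {"dp":[-1.9,-0.5,12],"turn":[0,-0.2,0],"grip":0},
    {"dp":[-1.9,-0.5,12],"turn":[0,-0.2,0],"grip":0}
  ]
}}

```text
time_s: 14.95
position: [0.5607, -0.1913, 0.0453]
tcp_rot: [[-0.99, 0.124, -0.072], [0.123, 0.992, 0.011], [0.072, 0.002, -0.997]]
force: [-0.4, 0.8, -2.6]
opening: 0.726
```

```bash
cat > chk.py <<'E'
from h import *
import sys
n=sys.argv[1]
s=bot.read_state(); tp,T=s["position"],s["tcp_rot"]; print(tp,s["opening"],"F",s["force"],"M",s["moment"])
c,B=blk(*CB); ctr=tp+T@c; Bw=T@B
print("block ctr",ctr,"yaw",np.degrees(np.arctan2(Bw[1,0],Bw[0,0])),"tilt x,y",np.degrees(Bw[2,:2]),"underside above bed mm",(ctr[2]-.041)*1000)
i=vision.camera_info("wrist");p,d=vision.capture("wrist")
a=cv2.resize(p[80:190,235:405,::-1],None,fx=3,fy=3,interpolation=cv2.INTER_CUBIC)
p,d=vision.capture("scene"); b=cv2.resize(p[225:300,190:280,::-1],(396,330),interpolation=cv2.INTER_CUBIC)
cv2.imwrite(f"pics/{n}.png",np.hstack([a[:330,70:470],b]))
E
python3 chk.py k12
```

```text
[ 0.5607 -0.1913  0.0453] 0.726133919226723 F [-0.4177  0.8193 -2.5748] M [ 0.051  -0.1694 -0.0315]
block ctr [ 0.5606 -0.1913  0.0528] yaw -7.106491207917609 tilt x,y [-0.0553  0.0985] underside above bed mm 11.782045715108977
```

View pics/k12.png

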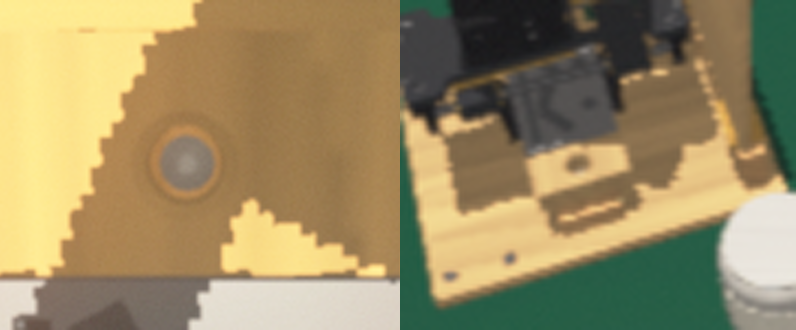

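The slim pin is centred in the small hole at (187,160), the grey thick pin is entering the large hole, and there is no side force. Lowering the rest slowly.

Emit:
{"api": "jog_arm", "payload": {
  "rows": [
    {"dp":[-0.2,0,3],"turn":[0,0,0],"grip":0},
    {"dp":[-0.4,0,6],"turn":[0,0,0],"grip":0},
    {"dp":[-0.65,0,9],"turn":[0,0,0],"grip":0},
    {"dp":[-0.7,0,10],"turn":[0,0,0],"grip":0},
    {"dp":[-0.7,0,10],"turn":[0,0,0],"grip":0}
  ]
}}

```text
time_s: 15.55
position: [0.5606, -0.1913, 0.0352]
tcp_rot: [[-0.99, 0.124, -0.072], [0.123, 0.992, 0.011], [0.073, 0.002, -0.997]]
force: [0.0, 0.9, -1.6]
opening: 0.731
```

```bash
python3 chk.py k13
```

```text
[ 0.5606 -0.1913  0.0352] 0.730896111702986 F [ 0.0343  0.9101 -1.6037] M [ 0.1064 -0.1869 -0.0186]
block ctr [ 0.5606 -0.1912  0.0427] yaw -7.108237228168212 tilt x,y [-0.0603  0.0989] underside above bed mm 1.6943659699689486
```

View pics/k13.png

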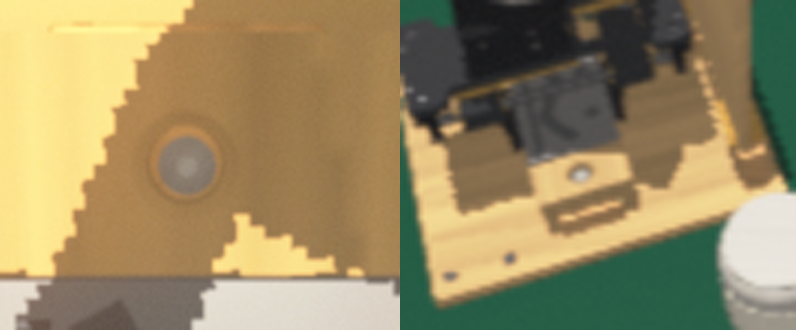

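Both pins are through their holes. I'll lower until contact.

Emit:
{"api": "jog_arm", "payload": {
  "rows": [
    {"dp":[0,0,0.7],"turn":[0,0,0],"grip":0},
    {"dp":[0,0,1.2],"turn":[0,0,0],"grip":0},
    {"dp":[0,0,1.7],"turn":[0,0,0],"grip":0},
    {"dp":[0,0,1.7],"turn":[0,0,0],"grip":0}
  ]
}}

```text
time_s: 16.05
position: [0.5607, -0.1914, 0.0338]
tcp_rot: [[-0.99, 0.124, -0.071], [0.123, 0.992, 0.01], [0.072, 0.001, -0.997]]
force: [0.1, -0.6, -2.8]
opening: 0.732
```

Emit:
{"api": "jog_arm", "payload": {
  "rows": [
    {"dp":[0,0,0.5],"turn":[0,0,0],"grip":0},
    {"dp":[0,0,1.0],"turn":[0,0,0],"grip":0},
    {"dp":[0,0,1.5],"turn":[0,0,0],"grip":0},
    {"dp":[0,0,1.5],"turn":[0,0,0],"grip":0}
  ]
}}

```text
time_s: 16.45
position: [0.5607, -0.1914, 0.0336]
tcp_rot: [[-0.99, 0.124, -0.071], [0.123, 0.992, 0.01], [0.072, 0.001, -0.997]]
force: [-1.2, 1.2, 6.5]
opening: 0.732
```

Contact: the height stops changing and the upward force rises to about 8 N, with the underside at bed height. Releasing.

Emit:
{"api": "jog_arm", "payload": {
  "rows": [
    {"dp":[0,0,0],"turn":[0,0,0],"grip":0.74},
    {"dp":[0,0,0],"turn":[0,0,0],"grip":0.8},
    {"dp":[0,0,0],"turn":[0,0,0],"grip":0.9},
    {"dp":[0,0,0],"turn":[0,0,0],"grip":1},
    {"dp":[0,0,0],"turn":[0,0,0],"grip":1},
    {"dp":[0,0,0],"turn":[0,0,0],"grip":1}
  ]
}}

```text
time_s: 17.05
position: [0.5606, -0.1914, 0.0322]
tcp_rot: [[-0.99, 0.124, -0.071], [0.123, 0.992, 0.01], [0.072, 0.002, -0.997]]
force: [-0.2, -0.2, 0.1]
opening: 0.987
```

Emit:
{"api": "jog_arm", "payload": {
  "rows": [
    {"dp":[0,0,-15],"turn":[0,0,0],"grip":1},
    {"dp":[0,0,-40],"turn":[0,0,0],"grip":1},
    {"dp":[5,0,-80],"turn":[0,0,0],"grip":1},
    {"dp":[8,0,-120],"turn":[0,0,0],"grip":1},
    {"dp":[10,0,-160],"turn":[0,0,0],"grip":1},
    {"dp":[12,0,-200],"turn":[0,0,0],"grip":1},
    {"dp":[14,0,-240],"turn":[0,0,0],"grip":1},
    {"dp":[14,0,-240],"turn":[0,0,0],"grip":1},
    {"dp":[14,0,-240],"turn":[0,0,0],"grip":1}
  ]
}}

```text
time_s: 17.95
position: [0.5641, -0.1922, 0.2748]
tcp_rot: [[-0.99, 0.124, -0.068], [0.123, 0.992, 0.009], [0.069, 0.0, -0.998]]
force: [-0.9, -0.0, -0.8]
opening: 1.0
```

```bash
python3 - <<'E'
from h import *
import pickle
s=bot.read_state(); print(s["position"],s["force"])
i=vision.camera_info("wrist");p,d=vision.capture("wrist"); cv2.imwrite("pics/w14.png",p[:,:,::-1]); pickle.dump((i,p,d),open("w14.pkl","wb"))
P=cloud(i,d)
q0=proj(i,np.array([[.561-.02,-.189,.052]]))
def fit(c,hx,hy):
    a=np.radians(-7.1);ux=np.array([np.cos(a),np.sin(a)]);uy=np.array([-ux[1],ux[0]])
    L=(P[...,:2]-np.array([.561,-.1913]))@np.c_[ux,uy]
    m=(abs(L[...,0]-c[0])<hx)&(abs(L[...,1]-c[1])<hy)&(P[...,2]<.08); q=P[m]; return np.c_[L[m],q[:,2]]
for c in [(-.02,0),(-.06,.02),(-.06,-.02),(.02,0),(-.04,0)]:
    q=fit(c,.008,.008); print(c,len(q),np.median(q[:,2]) if len(q) else None)
q=fit((-.02,0),.026,.025); A=np.c_[q[:,:2],np.ones(len(q))]; print(np.linalg.lstsq(A,q[:,2],rcond=None)[0])
p,d=vision.capture("scene"); cv2.imwrite("pics/s14.png",cv2.resize(p[170:310,170:320,::-1],None,fx=4,fy=4,interpolation=cv2.INTER_CUBIC))
E
```

```text
[ 0.5641 -0.1922  0.2748] [-0.8863 -0.0053 -0.7684]
(-0.02, 0) 178 0.05267383827968805
(-0.06, 0.02) 196 0.04840542329068884
(-0.06, -0.02) 195 0.04849268279969515
(0.02, 0) 168 0.0523361058483689
(-0.04, 0) 181 0.052519199169126785
[-0.0033 -0.0053  0.0525]
```

View pics/w14.png

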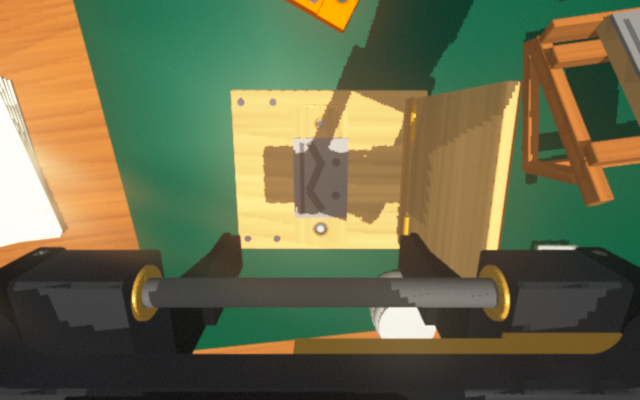

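View pics/s14.png

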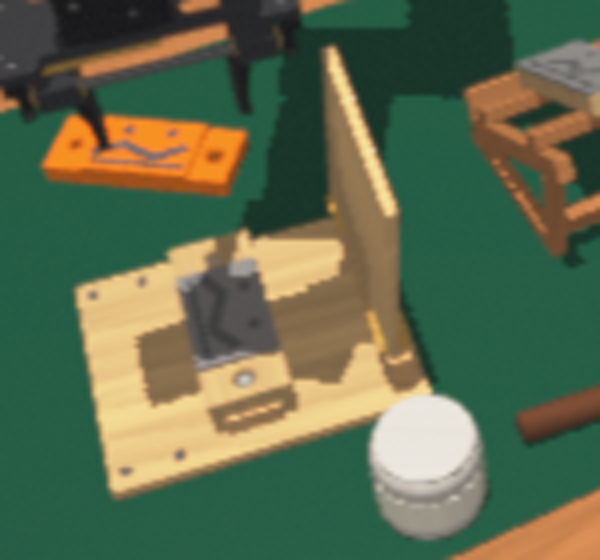

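The block is seated: lino top measured at 52.5 mm and ply at 48.4 mm (expected 52 and 48), level, with both pin tips visible in the holes at wrist (319,124) and (320,229). Next I'll plan the leaf push with the fingers shut, from behind the leaf.

```bash
cat >> h.py <<'E'
a_=np.radians(-7.1); UX=np.array([np.cos(a_),np.sin(a_),0]); UY=np.array([-UX[1],UX[0],0]); UZ=np.array([0,0,1.])
HG=np.array([.561,-.1913,.052])+.105*UY
RV=rot(-UX,[0,0,-1])
def leafp(th,r=.135,t=.010,dl=0.):
    th=np.radians(th); n=UZ*np.cos(th)+UY*np.sin(th); d=-UY*np.cos(th)+UZ*np.sin(th)
    return HG+r*d+(.009+t*np.sin(th)-dl)*n+np.array([0,0,.011])
E
python3 - <<'E'
from h import *
import pickle
i,p,d=pickle.load(open("w14.pkl","rb")); P=cloud(i,d)
L=(P-HG)@np.c_[UX,UY,UZ]
m=(L[...,1]>-.03)&(L[...,1]<.05)&(L[...,2]>.02)&(abs(L[...,0])<.08); q=L[m]
A=np.c_[q[:,2],np.ones(len(q))]; print("leaf inner face y=",np.linalg.lstsq(A,q[:,1],rcond=None)[0],"top",q[:,2].max())
print("tilt deg",90+np.degrees(np.arctan(np.linalg.lstsq(A,q[:,1],rcond=None)[0][0])))
b=leafp(95.2)+.03*UY
print(b); go(b+[0,0,.12],RV); go(b,RV)
for th in (95,90,80,70,60,50,40,30,20,10,0): print(th,((leafp(th)-leafp(95))@RV*1000).round(1))
E
```

```text
leaf inner face y= [-0.0966  0.0202] top 0.30925664780856316
tilt deg 84.48286461141078
[ 0.5815 -0.0265  0.1957]
dp [  5.1 166.2 -43.1] turn [ 0.14 -4.25 -0.01] rows 3.4364629291881204 0.4947026208113491
dp [ -3.8 166.   76.6] turn [ 0.14 -4.25 -0.01] rows 3.6562388830718584 0.4947026208113491
95 [0. 0. 0.]
90 [  0.  -11.7  -2.2]
80 [ -0.  -35.5  -3.4]
70 [  0.  -59.5  -0.3]
60 [ -0.  -82.9   7.1]
50 [   0.  -104.7   18.7]
40 [  -0.  -124.2   34.2]
30 [  -0.  -140.6   53.2]
20 [  -0.  -153.3   75. ]
10 [  -0.  -161.7   98.8]
0 [  -0.  -165.7  123.8]
```

Emit:
{"api": "jog_arm", "payload": {
  "rows": [
    {"dp":[0,0,-40],"turn":[0,-1,0],"grip":0.5},
    {"dp":[2,40,-43],"turn":[0,-2,0],"grip":0},
    {"dp":[3,80,-43],"turn":[0,-3,0],"grip":0},
    {"dp":[5,120,-43],"turn":[0,-4.2,0],"grip":0},
    {"dp":[5,166,-43],"turn":[0.1,-4.2,0],"grip":0},
    {"dp":[5,166,-43],"turn":[0.1,-4.2,0],"grip":0},
    {"dp":[5,166,-43],"turn":[0.1,-4.2,0],"grip":0},
    {"dp":[5,166,-43],"turn":[0.1,-4.2,0],"grip":0}
  ]
}}

```text
time_s: 18.85
position: [0.5821, -0.028, 0.315]
tcp_rot: [[-0.992, 0.124, -0.001], [0.124, 0.992, -0.001], [0.001, -0.001, -1.0]]
force: [0.5, -0.4, 0.4]
opening: 0.356
```

```bash
python3 - <<'E'
from h import *
s=bot.read_state(); print(s["position"],s["opening"],s["joint_positions"])
go(leafp(95.2)+.03*UY,RV)
E
```

```text
[ 0.5821 -0.028   0.315 ] 0.3557653564137016 [-13.7097  22.1921  82.4083  -0.044   75.4526 -96.5649]
dp [  0.6   1.5 119.3] turn [-0.04 -0.06 -0.03] rows 2.386226525156238 0.008846306088418928
```

Emit:
{"api": "jog_arm", "payload": {
  "rows": [
    {"dp":[0,15,0],"turn":[0,0,0],"grip":0},
    {"dp":[0,15,0],"turn":[0,0,0],"grip":0},
    {"dp":[0,15,0],"turn":[0,0,0],"grip":0},
    {"dp":[0,15,20],"turn":[0,0,0],"grip":0},
    {"dp":[0,15,50],"turn":[0,0,0],"grip":0},
    {"dp":[0,15,80],"turn":[0,0,0],"grip":0},
    {"dp":[0,15,105],"turn":[0,0,0],"grip":0},
    {"dp":[0,15,119],"turn":[0,0,0],"grip":0},
    {"dp":[0,15,119],"turn":[0,0,0],"grip":0},
    {"dp":[0,15,119],"turn":[0,0,0],"grip":0}
  ]
}}

```text
time_s: 19.85
position: [0.5848, -0.0128, 0.1975]
tcp_rot: [[-0.992, 0.124, 0.002], [0.124, 0.992, -0.001], [-0.002, -0.0, -1.0]]
force: [-0.4, 0.8, 0.9]
opening: 0.006
```

```bash
python3 - <<'E'
from h import *
s=bot.read_state(); print(s["position"],s["opening"],s["force"])
go(leafp(95.2),RV)
p,d=vision.capture("side"); cv2.imwrite("pics/s15.png",cv2.resize(p[70:220,200:400,::-1],None,fx=4,fy=4,interpolation=cv2.INTER_CUBIC))
p,d=vision.capture("scene"); cv2.imwrite("pics/s15b.png",cv2.resize(p[150:310,170:330,::-1],None,fx=3.7,fy=3.7,interpolation=cv2.INTER_CUBIC))
E
```

```text
[ 0.5848 -0.0128  0.1975] 0.005734316185592347 [-0.41    0.7807  0.9291]
dp [  1.6 -43.9   1.8] turn [-0.02  0.1  -0.03] rows 0.8801738235864689 0.01191071199261139
```

View pics/s15.png

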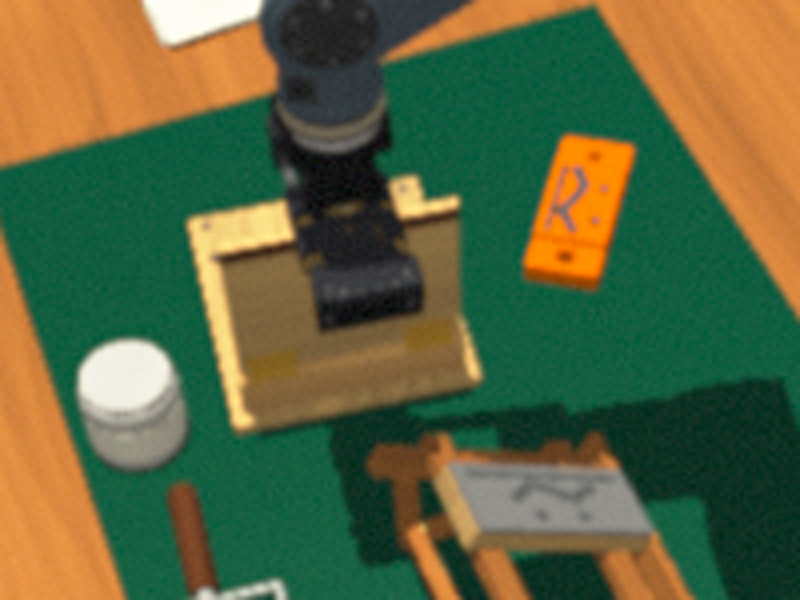

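View pics/s15b.png

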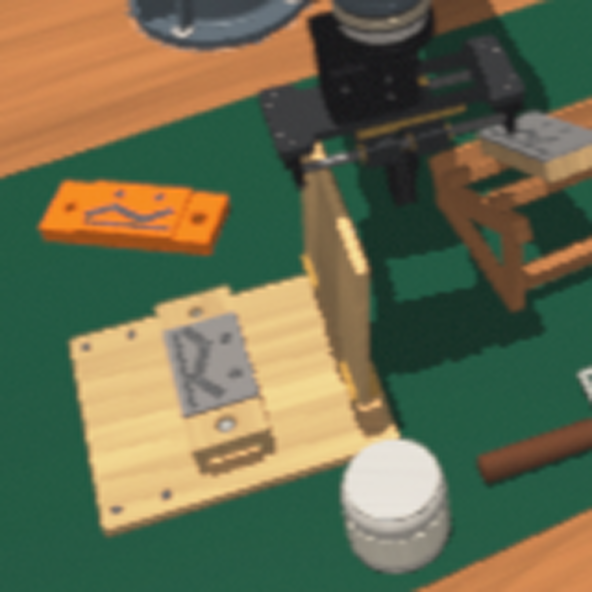

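The shut fingers are behind the leaf at scene crop (403,185), clear of the rack and with the body above the leaf's top. Starting the sweep.

Emit:
{"api": "jog_arm", "payload": {
  "rows": [
    {"dp":[0,-15,0],"turn":[0,0,0],"grip":0},
    {"dp":[0,-30,1],"turn":[0,0,0],"grip":0},
    {"dp":[0,-42,1],"turn":[0,0,0],"grip":0},
    {"dp":[0,-54,0],"turn":[0,0,0],"grip":0},
    {"dp":[0,-66,-1],"turn":[0,0,0],"grip":0},
    {"dp":[0,-79,-1],"turn":[0,0,0],"grip":0},
    {"dp":[0,-91,0],"turn":[0,0,0],"grip":0},
    {"dp":[0,-103,1.5],"turn":[0,0,0],"grip":0},
    {"dp":[0,-115,5],"turn":[0,0,0],"grip":0},
    {"dp":[0,-127,9],"turn":[0,0,0],"grip":0}
  ]
}}

```text
time_s: 20.95
position: [0.5685, -0.1394, 0.1879]
tcp_rot: [[-0.992, 0.124, 0.001], [0.124, 0.992, -0.0], [-0.001, -0.0, -1.0]]
force: [-0.1, 2.5, 0.1]
opening: 0.004
```

```bash
python3 - <<'E'
from h import *
s=bot.read_state(); print(s["position"],s["force"])
for th in (60,50,40,30,20,10,5,0): go(leafp(th),RV)
p,d=vision.capture("scene"); cv2.imwrite("pics/s16.png",cv2.resize(p[150:310,170:330,::-1],None,fx=3.7,fy=3.7,interpolation=cv2.INTER_CUBIC))
E
```

```text
[ 0.5685 -0.1394  0.1879] [-0.0722  2.4635  0.0828]
dp [ 1.1  0.3 -0.9] turn [-0.01  0.06  0.  ] rows 0.028081206926301273 0.007248970312641877
dp [  1.1 -21.5  10.8] turn [-0.01  0.06  0.  ] rows 0.48102590431192493 0.007248970312641877
dp [  1.1 -41.   26.3] turn [-0.01  0.06  0.  ] rows 0.9737963555697078 0.007248970312641877
dp [  1.1 -57.4  45.3] turn [-0.01  0.06  0.  ] rows 1.4618128714307164 0.007248970312641877
dp [  1.1 -70.1  67. ] turn [-0.01  0.06  0.  ] rows 1.9397280959466645 0.007248970312641877
dp [  1.2 -78.5  90.9] turn [-0.01  0.06  0.  ] rows 2.4023512869273462 0.007248970312641877
dp [  1.2 -81.1 103.3] turn [-0.01  0.06  0.  ] rows 2.6263521207597513 0.007248970312641877
dp [  1.2 -82.4 115.9] turn [-0.01  0.06  0.  ] rows 2.8446707395589126 0.007248970312641877
```

View pics/s16.png

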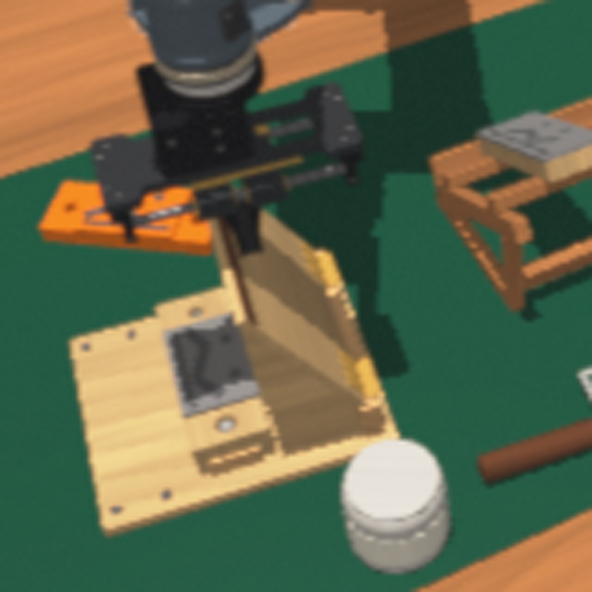

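The leaf is following at about 60° with a 2.5 N push. Continuing along the arc.

Emit:
{"api": "jog_arm", "payload": {
  "rows": [
    {"dp":[0,-11,5],"turn":[0,0,0],"grip":0},
    {"dp":[0,-21,11],"turn":[0,0,0],"grip":0},
    {"dp":[0,-31,18],"turn":[0,0,0],"grip":0},
    {"dp":[0,-41,26],"turn":[0,0,0],"grip":0},
    {"dp":[0,-50,36],"turn":[0,0,0],"grip":0},
    {"dp":[0,-57,45],"turn":[0,0,0],"grip":0},
    {"dp":[0,-64,56],"turn":[0,0,0],"grip":0},
    {"dp":[0,-70,67],"turn":[0,0,0],"grip":0},
    {"dp":[0,-75,79],"turn":[0,0,0],"grip":0},
    {"dp":[0,-78,91],"turn":[0,0,0],"grip":0}
  ]
}}

```text
time_s: 22.0
position: [0.5592, -0.2166, 0.0962]
tcp_rot: [[-0.992, 0.124, 0.001], [0.124, 0.992, -0.001], [-0.001, -0.001, -1.0]]
force: [0.2, -1.3, 1.8]
opening: 0.005
```

```bash
python3 - <<'E'
from h import *
s=bot.read_state(); print(s["position"],s["force"])
for th in (10,5,0): go(leafp(th),RV)
p,d=vision.capture("scene"); cv2.imwrite("pics/s17.png",cv2.resize(p[150:310,170:330,::-1],None,fx=3.7,fy=3.7,interpolation=cv2.INTER_CUBIC))
E
```

```text
[ 0.5592 -0.2166  0.0962] [ 0.2323 -1.3204  1.7787]
dp [ 1.4 -0.7 -0.8] turn [-0.05  0.09 -0.  ] rows 0.03498956220544355 0.011727877185067353
dp [ 1.4 -3.3 11.6] turn [-0.05  0.09 -0.  ] rows 0.24301362900013046 0.011727877185067353
dp [ 1.4 -4.6 24.2] turn [-0.05  0.09 -0.  ] rows 0.4940113755336907 0.011727877185067353
```

View pics/s17.png

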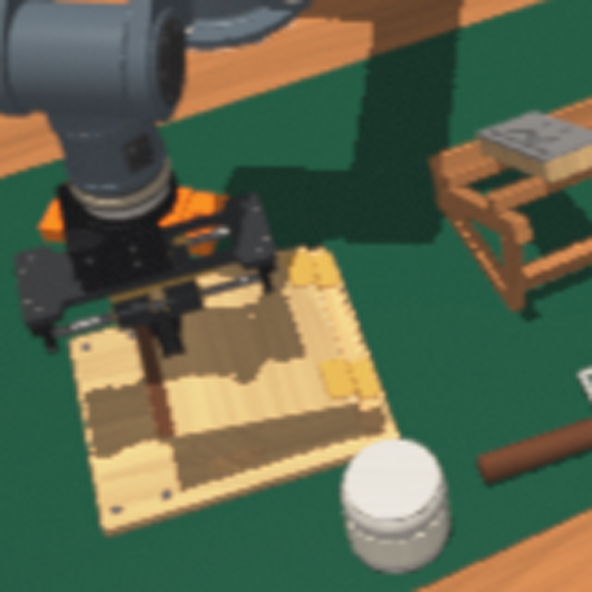

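Leaf nearly closed, at about 10°. Pressing down gently.

Emit:
{"api": "jog_arm", "payload": {
  "rows": [
    {"dp":[0,-1,6],"turn":[0,0,0],"grip":0},
    {"dp":[0,-3,12],"turn":[0,0,0],"grip":0},
    {"dp":[0,-4,17],"turn":[0,0,0],"grip":0},
    {"dp":[0,-4,21],"turn":[0,0,0],"grip":0},
    {"dp":[0,-4,23],"turn":[0,0,0],"grip":0},
    {"dp":[0,-4,24],"turn":[0,0,0],"grip":0}
  ]
}}

```text
time_s: 22.65
position: [0.5589, -0.22, 0.0733]
tcp_rot: [[-0.992, 0.124, 0.002], [0.124, 0.992, -0.001], [-0.002, -0.001, -1.0]]
force: [-0.0, -0.3, 1.4]
opening: 0.003
```

Emit:
{"api": "jog_arm", "payload": {
  "rows": [
    {"dp":[0,0,1],"turn":[0,0,0],"grip":0},
    {"dp":[0,0,2],"turn":[0,0,0],"grip":0},
    {"dp":[0,0,2.5],"turn":[0,0,0],"grip":0},
    {"dp":[0,0,2.5],"turn":[0,0,0],"grip":0}
  ]
}}

```text
time_s: 23.05
position: [0.559, -0.22, 0.0724]
tcp_rot: [[-0.992, 0.123, 0.002], [0.123, 0.992, -0.001], [-0.002, -0.001, -1.0]]
force: [-2.3, -0.2, 8.8]
opening: 0.007
```

Emit:
{"api": "jog_arm", "payload": {
  "rows": [
    {"dp":[0,0,0.7],"turn":[0,0,0],"grip":0},
    {"dp":[0,0,1.2],"turn":[0,0,0],"grip":0},
    {"dp":[0,0,1.2],"turn":[0,0,0],"grip":0}
  ]
}}

```text
time_s: 23.35
position: [0.559, -0.22, 0.0724]
tcp_rot: [[-0.992, 0.123, 0.002], [0.123, 0.992, -0.001], [-0.002, -0.001, -1.0]]
force: [-4.4, 1.3, 14.5]
opening: 0.006
```

Emit:
{"api": "jog_arm", "payload": {
  "rows": [
    {"dp":[0,0,-5],"turn":[0,0,0],"grip":0},
    {"dp":[0,0,-30],"turn":[0,0,0],"grip":0},
    {"dp":[0,-10,-70],"turn":[0,0,0],"grip":0},
    {"dp":[20,-20,-110],"turn":[0,0,0],"grip":0},
    {"dp":[40,-40,-150],"turn":[0,0,0],"grip":0},
    {"dp":[60,-60,-190],"turn":[0,0,0],"grip":0},
    {"dp":[80,-80,-220],"turn":[0,0,0],"grip":0},
    {"dp":[80,-80,-220],"turn":[0,0,0],"grip":0},
    {"dp":[80,-80,-220],"turn":[0,0,0],"grip":0}
  ]
}}

```text
time_s: 24.25
position: [0.4691, -0.2893, 0.29]
tcp_rot: [[-0.992, 0.125, 0.003], [0.125, 0.992, -0.001], [-0.003, -0.0, -1.0]]
force: [-0.1, -0.1, -0.6]
opening: 0.007
```

```bash
python3 - <<'E'
from h import *
s=bot.read_state(); print(s["position"],s["force"])
for n in("scene","side"):
    i=vision.camera_info(n);p,d=vision.capture(n); cv2.imwrite(f"pics/{n}18.png",p[:,:,::-1]); P=cloud(i,d); L=(P-HG)@np.c_[UX,UY,UZ]
    m=(abs(L[...,0])<.08)&(L[...,1]>-.150)&(L[...,1]<-.02)&(L[...,2]>-.01)&(L[...,2]<.05); q=L[m]; A=np.c_[q[:,:2],np.ones(len(q))]; x=np.linalg.lstsq(A,q[:,2],rcond=None)[0]
    print(n,"leaf top plane slope x,y,z0",x,"angle rad",-x[1],len(q))
E
```

```text
[ 0.4691 -0.2893  0.29  ] [-0.1247 -0.1486 -0.6453]
scene leaf top plane slope x,y,z0 [-0.0011 -0.0002  0.01  ] angle rad 0.00021158291488381636 1678
side leaf top plane slope x,y,z0 [-0.0009  0.0006  0.0085] angle rad -0.0005693677011684144 1334
```

View pics/scene18.png

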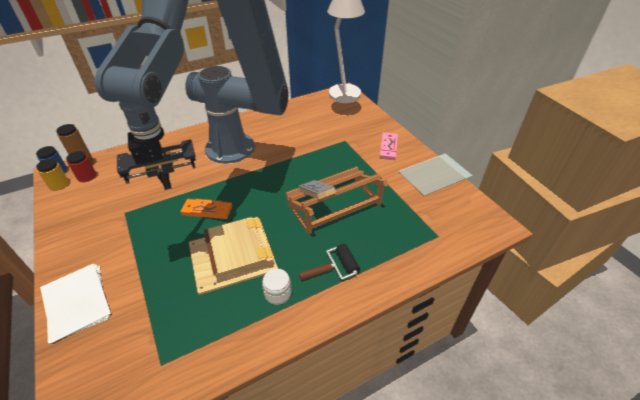

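View pics/side18.png

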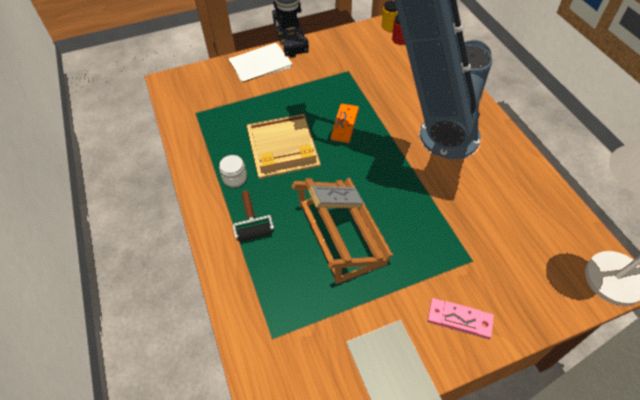

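The leaf lies flat at scene (235,250). The plain block at side (338,195), the tin at (233,170) and the roller at (252,228) are where they started. Handing in.

```bash
python3 -c "
from rig import bot
print(bot.hand_in())"
```

```text
the job is handed in; nothing more can be done
None
```

I took the two-hole block off the rack, lowered it over both pins (large hole on the thick pin) and pushed the leaf shut. I handed it in at about 24 s, with the arm clear of everything.

- **First reach:** it stalled because the last joint hit its range limit. I backed off and took the block with the tool turned half round. Nothing was touched in between.
- **Block:** after I released it, the lino top measured 52.5 mm and the ply 48.4 mm above the bench, against 52 and 48 expected. It was level, and both pin tips showed in their holes.
- **Leaf:** I pressed it down to 14.5 N with no further movement. Both cameras put it within 0.001 rad of flat.
- **Other objects:** the plain block, roller, ink tin and both look-alikes appear unmoved in the last pictures.
- **Disagreements:** two wrist-camera estimates of the small hole's position differed by about 1 mm during alignment. I aimed between them, and the block went on with no side force I could detect. One later fit of the open leaf's angle was spoiled by the fingers in view, so I used the earlier 95°.

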